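Refit the thickness plate of a washed vegetable slicer and lock it

TASK

The vegetable slicer has been washed: refit its thickness plate. Take the plain plate (not the insert with the row of teeth) by its upright grip, slide it down the sloping bed with its front edge in the two side slots until it is fully home, then swing the locking lever right across behind the grip. Leave the toothed insert, the bowl and the two glasses where they stand.

Things in the scene. Friction and masses are not known exactly. Their poses are not given: they have to be found in the camera images.
- slicer_bed: Bed of a steel vegetable slicer standing firm on the dishwasher door, sloping 30 degrees, rising to the robot's right. Origin midway between the rails at the slot-end stops, level with the ledges that carry the plate; x up the slope, y away from the robot, z square to the bed. Rails: inner faces 92 mm apart, 12 mm wide, tops at z = 12 mm, x = -120 to 172 mm. Knife and deck lie below x = 0.
- slot_mouth (a point): Middle of the mouth of the two side slots, 62 mm up the slope from the bed's origin (stops), axes as the bed. Ledges (z = 0, 28 to 46 mm either side) run from x = 0 to 168 mm of the bed; over x = 0 to 46 each has a lip 7 mm above it (36 mm from the middle) and cheeks 87 mm apart, flared from 46 to 62 mm. Up-slope of the mouth the bed is open from above: the plate can be laid there and slid down.
- gauge_plate: The plain thickness plate: white plastic, 100 mm long (x), 84 mm wide (y), 4 mm thick, loose, lying flat, 0.09 kg. Origin at the centre of its underside; x points to its rear, where the grip is; the front edge (x = -50 mm) has cut corners. Fully home its origin is 50 mm up the slope from the bed's origin, axes parallel to the bed's.
- plate_grip (a point): Middle of the plain plate's upright grip: a wall across its rear, 10 mm thick (x = 40 to 50 of the plate), 56 mm wide (y), from 4 to 32 mm above the underside. This point is 45 mm behind the plate's origin and 22 mm above the underside. Axes as the plate's. Fully home it is at x = 95 mm of the bed.
- toothed_insert: The other insert, for matchsticks: same size, shape, origin and axes as the plain plate but with a row of upright steel teeth 17 mm high across it near the front. Not to be used; loose.
- lock_lever (a joint): Locking lever on the bed's far rail, turning about the bed's z at x = 107, y = 52 mm (bed frame). 0 = locked: arm straight across behind the grip (end stop); 1.57 = pointing up the slope; to 2.2 = outward, away from the robot. It stays where left. Its arm, at z = 13 to 18 mm, lies 2 mm behind the grip of a plate fully home and cannot close if the plate stands out.
- lever_knob (a point): Middle of the black upright knob (10 mm diameter, z = 18 to 46 mm of the bed) on the end of the locking lever, 45 mm from the lever's axis; this point is 32 mm above the ledges.
- bowl: White bowl, 150 mm wide, 69 mm high, origin at the centre of its underside; bystander.
- glass_a: Glass tumbler standing mouth down, 71 mm wide, 88 mm high, origin at the centre of its underside; bystander.
- glass_b: Glass tumbler standing mouth down, 66 mm wide, 88 mm high, origin at the centre of its underside; bystander.

How it is judged:
On the way, in this order (a step that is already met when the one before it is completed fails the run):
1. the plain plate lies in the side slots, within 7 mm of home (x of plate_grip in the frame of slicer_bed between 0.092 and 0.102 m and z of gauge_plate in the frame of slicer_bed between -0.003 and 0.004 m and angle between the z axis of gauge_plate and the z axis of slicer_bed, either way round below 0.07 rad), for 0.2 s.
2. the locking lever is swung across behind the grip (value of joint lock_lever below 0.12 rad), for 0.2 s.
At the end, for the whole second after the job is handed in: The plain plate lies flat on the bed in the side slots (within 4 mm of the ledges and 4 degrees of the slope), home against the stops within 3 mm, at rest, and the locking lever is across behind its grip, within 0.12 rad of its end stop (x of plate_grip in the frame of slicer_bed between 0.092 and 0.098 m and y of plate_grip in the frame of slicer_bed between -0.005 and 0.005 m and z of gauge_plate in the frame of slicer_bed between -0.003 and 0.004 m and angle between the z axis of gauge_plate and the z axis of slicer_bed, either way round below 0.07 rad and angle between the x axis of gauge_plate and the x axis of slicer_bed, either way round below 0.07 rad and value of joint lock_lever below 0.12 rad and linear speed of gauge_plate below 0.01 m/s); the robot touches nothing.
It fails at once if the toothed insert is moved more than 25 mm (distance of toothed_insert from where it was at the start of the episode above 0.025 m).
It fails at once if the bowl is moved more than 25 mm (distance of bowl from where it was at the start of the episode above 0.025 m).
It fails at once if a glass is moved more than 25 mm or tipped (distance of any of glass_a, glass_b from where it was at the start of the episode above 0.025 m or angle between any of glass_a, glass_b's own z axis and vertical above 0.4 rad).
It also fails if it takes over 48 s, if anything falls off the work surface, if the arm or the gripper's body presses on something with over 40 N, if the wrist force passes 120 N, or if a joint passes its speed limit or range.

ROBOT

A 6-joint arm with a two-finger parallel gripper is mounted at the origin on a cart in front of the work surface, level with it; the furniture and walls round the work are solid. World frame = base frame: x ahead of the robot, y to its left, z up, the work surface at z = 0. Lengths are in m, angles in rad, forces in N, time in s.
With the tool pointing down it reaches from about 0.4 to 0.825 m from the base axis. Payload 7 kg.
Tool frame: the origin (TCP) lies on the centre line of the jaws, within the pads' length; the fingertips stand bot.tips_ahead ahead of it and the grasp point (between the pads) lies 3 mm ahead of it (bot.tips_ahead is the distance from the TCP to the fingertips, in m); x points along the fingers, y is the direction in which the jaws open and shut, and the axes are right-handed (so a half turn about x gives the same grasp; the last joint's range is limited). The gripper opens to 85 mm and grips with 20 to 120 N. Pads are 22 mm wide; open, the fingers measure 114 mm over their backs; the gripper's body (76 mm by 85 mm) begins 54 mm behind the grasp point. The pads swing forward as they close: fully open they stand 13 mm farther back than shut.
Start: joints at [1.547, 0.359, 0.012, 0, -1.224, -0.288], TCP at [0.207, 0.642, 0.253] pointing down, gripper open.
Joint ranges: [-3.07, 3.07], [-1.43, 2.12], [-1.02, 1.25], [-3.03, 1.67], [-3.05, -0], [-3.03, 3.03]. Speed limits (rad/s): [2.39, 2.39, 3.01, 3.14, 3.14, 3.14].

INTERFACE

Orientations are given as a rotation vector (axis times angle).
In Python, from bench import bot gives the robot as it stands.
- The arm moves only by the tool send_rows, never from a script. Its argument "series" is a list of rows, each an object of numbers: "claw": the finger opening in mm, from 0 to 85.4; "x", "y", "z": the shift along the tool's x, y, z normalised to -1 to 1, where 1 is 10 cm; "roll": the turn about the tool's x normalised to -1 to 1, where 1 is 45 degrees. A call has 1 to 12 rows; each row shifts and turns the commanded pose from where the row before left it, along the tool's axes as they then stand; what a row does not reach is not made up. A row lasts 1/8 s, in which the tool goes at most 62.5 mm and 10.7 degrees, less where a joint would pass 70% of its speed; a pose out of reach is approached as far as the arm can. A call with a number of a shift or a turn outside -1 to 1 is refused whole. A call with a gripper value outside its range is refused whole. The fingers move at their own pace and stop on an object; "grip_force" is the grip in N (left out, the last holds). Time passes only in rows, so rows that do not move let the fingers close. It gives the time, the measured TCP pose, the force and the opening at its end, in the units of the state.
- bot.get_obs(): the state, without advancing time (a new reading comes with each control period).
- bot.snapshot(name): name is "side" or "top" or "wrist"; returns (picture, depth): 384x512x3 uint8, blue, green, red; 384x512 float32, m along the optical axis (not along the pixel's ray), 0 where there is no reading.
- bot.camera_info(name): a dict with "intrinsics" (3x3 intrinsics, pixels), "camera_from_world" (4x4, takes a point from world to camera coordinates). Camera axes: x right, y down, z forward; pixel columns grow to the right and rows downward; lengths in m; the calibration is good to about 2 mm. A picture is of the moment at which its call begins: read the wrist's pose just before it. camera_info takes no time and is no camera call; for the wrist camera it gives the pose at the moment of the call.
- bot.close_job(): hands the job in, once; it reports no verdict.
Trained networks look in the newest picture that a camera, given by its name, has taken for a name from the list of things; names that differ only in an ending like _2 or _b are one class to them, and where a whole thing is asked for, a point or a joint stands for the part that bears it (a point fixed in the world has none). Each returns a list of dicts, best first, with "p" (0 to 1); they miss things now and then, are a little off and sometimes report something else, mostly with a low value. They report only what shows in the picture. A call takes as long as a camera call.
- bot.boxes_of(camera, thing): "centre" ([x, y, z] in m, in the coordinates of the camera as it stood for that picture, good to about 4 mm: the middle of the surface that is visible of it).
The state is a dict: "time": time; "joint_pos": joint angles; "qvel": joint speeds; "tau": joint torques, N m; "position": TCP position; "ee_rot": TCP orientation; "force": force on the tool from outside, world axes, zero at the start; "ft_torque": the same for the moment, N m; "grip_width": finger opening in m.
Only numpy, scipy, OpenCV 4.12 (cv2) and the standard library are available. Lean on these libraries where they do the work, as an engineer would, in place of code of your own. Each camera call takes 0.05 s, during which the arm holds its last target.

## Working session

There is one attempt and no reset: what is moved stays moved. The work goes in short steps, Python scripts to look and compute and a tool call to move; the robot and the scene stay as the last step left them, time stands still between calls to the robot, and variables do not carry over. Pictures are saved under pics/ and viewed, and the job is handed in when it is done.

Besides the shell and the picture viewer there is one more tool, called after "Request:" as a command line: name --argument value ..., lists and objects as JSON in quotes. send_rows: Moves the arm, as the interface text tells. Scaled input: -1 to 1 covers 10 cm each way for a shift and 45 degrees each way for a turn. Its arguments: {"type":"object","properties":{"series":{"type":"array"},"grip_force":{"type":"number"}},"required":["series"]}

```bash
ls; mkdir -p pics; cat > h.py <<'E'
import numpy as np, cv2
from scipy.spatial.transform import Rotation as R
from bench import bot
def snap(c,n):
    ci=bot.camera_info(c); im,d=bot.snapshot(c); cv2.imwrite(f'pics/{n}.png',im); np.savez(f'pics/{n}.npz',im=im,d=d,K=ci['intrinsics'],T=ci['camera_from_world']); return im,d,np.array(ci['intrinsics']),np.array(ci['camera_from_world'])
def cloud(d,K,T):
    v,u=np.mgrid[:d.shape[0],:d.shape[1]]
    P=np.stack([(u-K[0,2])/K[0,0]*d,(v-K[1,2])/K[1,1]*d,d],-1)
    Ti=np.linalg.inv(T); W=P@Ti[:3,:3].T+Ti[:3,3]; W[d<=0]=np.nan; return W
def towld(p,T):
    Ti=np.linalg.inv(T); return Ti[:3,:3]@np.array(p)+Ti[:3,3]
def load(n):
    z=np.load(f'pics/{n}.npz'); return z['im'],z['d'],z['K'],z['T']
E
python3 - <<'E'
from h import *
np.set_printoptions(precision=4,suppress=True)
o=bot.get_obs(); print(o, bot.tips_ahead)
for c in ['top','side']:
    im,d,K,T=snap(c,c+'0'); print(c,K,np.linalg.inv(T))
    for t in ['slicer_bed','gauge_plate','plate_grip','toothed_insert','lock_lever','lever_knob']:
        for b in bot.boxes_of(c,t)[:3]: print(t,b['p'],towld(b['centre'],T))
E
```

```text
pics
{'time': 0.0, 'joint_pos': array([ 1.5471,  0.3594,  0.0111, -0.0004, -1.2241, -0.2881]), 'qvel': array([-0.0016,  0.0002,  0.0003,  0.0007, -0.0003, -0.0011]), 'tau': array([  0.0016, -58.3323,  29.3419,   6.9366,  -0.0059,   0.    ]), 'position': array([0.207 , 0.642 , 0.2524]), 'ee_rot': array([-2.0537,  0.3248,  2.054 ]), 'force': array([-0.0024, -0.4915,  0.9066]), 'ft_torque': array([-0.0261,  0.0166, -0.0486]), 'grip_width': 0.08533928262378881} 0.022
top [[414.2359   0.     258.1546]
 [  0.     414.2359 195.4169]
 [  0.       0.       1.    ]] [[-0.0289 -0.9897  0.14    0.4065]
 [-0.9996  0.0283 -0.006   0.0499]
 [ 0.002  -0.1401 -0.9901  1.1389]
 [ 0.      0.      0.      1.    ]]
slicer_bed 0.88 [ 0.4966 -0.0622  0.0904]
gauge_plate 0.97 [0.4278 0.2283 0.0036]
plate_grip 0.82 [0.4279 0.2302 0.0095]
toothed_insert 0.6 [0.5775 0.2116 0.0023]
side [[371.6447   0.     250.5573]
 [  0.     371.6447 195.1386]
 [  0.       0.       1.    ]] [[ 0.962  -0.1345  0.2377  0.3507]
 [-0.2721 -0.5479  0.791  -0.6281]
 [ 0.0238 -0.8256 -0.5637  0.6071]
 [ 0.      0.      0.      1.    ]]
slicer_bed 0.7 [ 0.4967 -0.1594  0.1399]
gauge_plate 0.78 [0.4317 0.2131 0.0004]
plate_grip 0.57 [0.4287 0.2167 0.003 ]
toothed_insert 0.79 [0.5716 0.1975 0.0044]
toothed_insert 0.59 [ 0.5358 -0.1837  0.1726]
lock_lever 0.56 [ 0.539  -0.182   0.1709]
lever_knob 0.44 [ 0.5365 -0.182   0.1655]
```

View pics/top0.png

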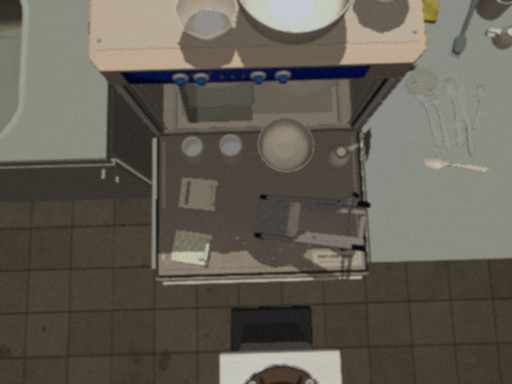

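View pics/side0.png

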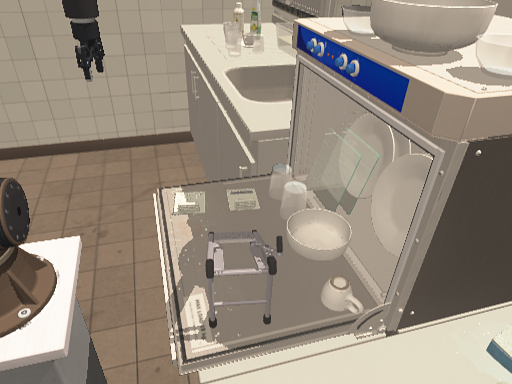

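```bash
python3 - <<'E'
from h import *
im,d,K,T=load('top0')
a=cv2.resize(im[165:285,145:265],None,fx=5,fy=5,interpolation=cv2.INTER_CUBIC); cv2.imwrite('pics/c1.png',cv2.convertScaleAbs(a,alpha=1.6))
a=cv2.resize(im[175:265,240:380],None,fx=5.5,fy=5.5,interpolation=cv2.INTER_CUBIC); cv2.imwrite('pics/c2.png',cv2.convertScaleAbs(a,alpha=1.8))
im,d,K,T=load('side0')
a=cv2.resize(im[170:340,150:350],None,fx=3.5,fy=3.5,interpolation=cv2.INTER_CUBIC); cv2.imwrite('pics/c3.png',cv2.convertScaleAbs(a,alpha=1.3))
E
```

```text
(no output)
```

View pics/c1.png

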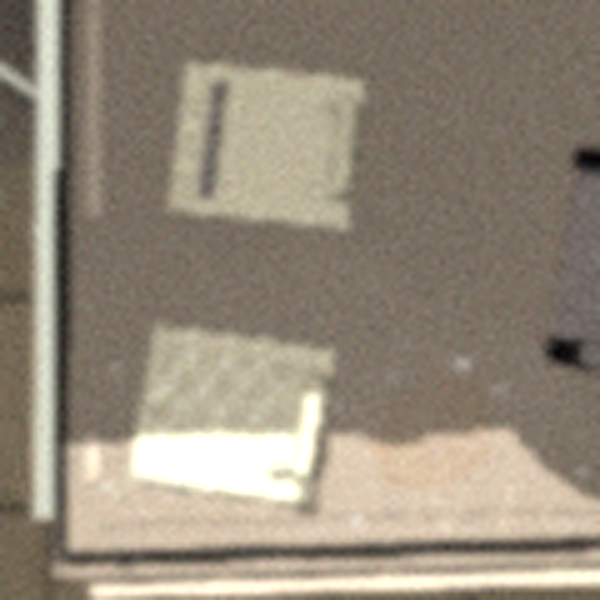

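View pics/c2.png

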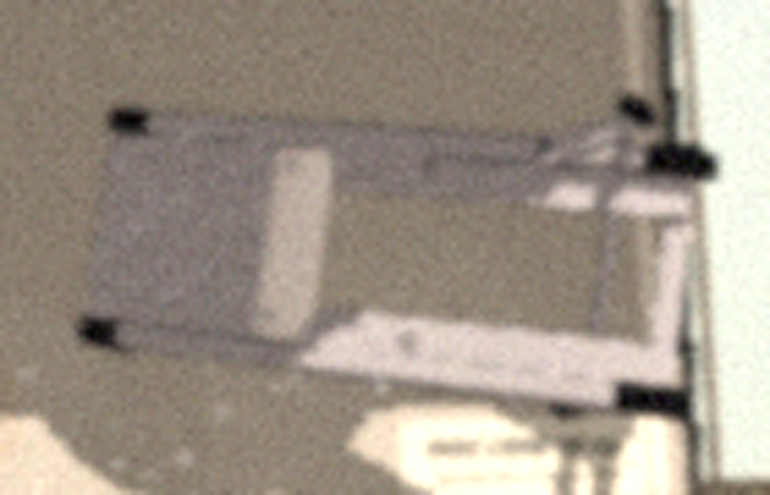

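View pics/c3.png

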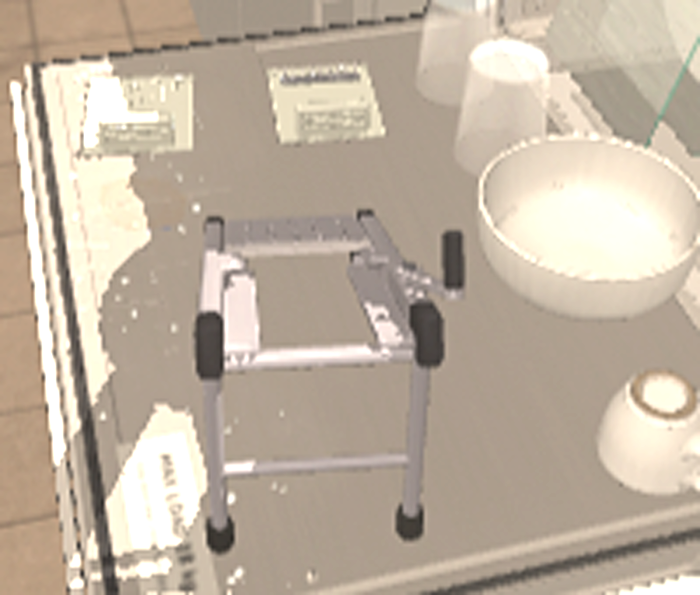

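```bash
python3 - <<'E'
from h import *
np.set_printoptions(precision=4,suppress=True)
print(R.from_rotvec(bot.get_obs()['ee_rot']).as_matrix())
im,d,K,T=load('top0'); W=cloud(d,K,T)
# height map of plate areas & bed
def show(x0,x1,y0,y1,s,name,W=W,zr=(-.01,.06),im=im):
    m=(W[...,0]>x0)&(W[...,0]<x1)&(W[...,1]>y0)&(W[...,1]<y1)
    n=int((x1-x0)/s),int((y1-y0)/s)
    H=np.full(n,np.nan);P=W[m]
    for p in P:
        i=int((x1-p[0])/s);j=int((y1-p[1])/s)
        if 0<=i<n[0] and 0<=j<n[1]: H[i,j]=p[2] if np.isnan(H[i,j]) else max(H[i,j],p[2])
    return H
H=show(.36,.5,.14,.3,.005,'p')
for r in H: print(' '.join('  .' if np.isnan(v) else '%3d'%round(v*1000) for v in r))
E
```

```text
[[ 0.     -0.3068 -0.9518]
 [ 0.0001 -0.9518  0.3068]
 [-1.     -0.0001  0.    ]]
  2  -1   0   4   5   3   3   3   3   1   4   4   2   2   2   2   3   2   4   4   5   1   2   3  -1   1   2   4   5   2   0
  1   5   3   2   0   3   4   4   1   5   0   4   2   2   2   5   4   3  -1   5   2   1   3   7   6   4   4   4   0   1   3
  1   2   4   3   4   2   5   3   5   1   1   0   3   0   8   2   1   3   4   1   4   4   1   3   2   5   2   1   7   2   5
  3   1   2   2   3   3   0   1   5   1   0   2   1   0   3   4   2   3   2   2   5   2   4   4   4   4   2   4   2   2   2
  5   3   2   2   2   4   7   1   8   3   6   0   4   3   5   3   0   5   1   1   5   2   2   7  -2   4   1   1  -3  -1   4
  3   2   3   2   1   0   6   6   9   7   5   5   9   6   7   3   6   3   2   0   7   3   4   2   2   3   4   2   4   3   1
  2   0  -1   1   5   2   6   5   7   7   5   8   7   8   6   9   7   6   6   6   2   2   0   0   2   2   1   3   3   1   3
  1   1   4   1   7   5   4   7  10   6   7   4  10   8   8   9   6   6  11   7   6   7   6   5   8   5   4   5   5   1   2
  2   5   3   3   4   6   
[... 1753 characters left out ...]
   5   4   2   4   6   6   4   7   6   1   9   7   5   5   3   0   0   2   4   3
  3   0   3   5   2   2   3   2   4   2   3   3  -1   3   1   3   3   6   7   7   6   6   6   3   2   4   3   1   5   3   3
  2   1   1   2   3   3   1   2   1   4   1   2   3   2   5   6   4   6   2   0   2   6   2   6   2   3   3  -2   1   1   4
  1   2   4  -1   2   4   2   0   4   2   3   5   4   2   4   1   2   3   4   3   2   4   1  -1   5   2   4   1   1   3   3
 -2   3   3   3   5   5  -2   1   3   2   3   3   0   0  -1   2   1   3   1   1   4  -1   1   5   3   2   4   1   6   1   3
  1  -3   5   0   0   5   3   2   4   1   2   5   4   1   1   3   3   5   1   3   4   0   1   4   2   2   2   3   2   3   3
```

```bash
python3 - <<'E'
from h import *
im,d,K,T=load('top0'); W=cloud(d,K,T)
m=(W[...,0]>.38)&(W[...,0]<.62)&(W[...,1]>-.28)&(W[...,1]<.12)
v,u=np.where(m); print(v.min(),v.max(),u.min(),u.max())
for r in range(v.min(),v.max(),2): print(r,' '.join('%3d'%round(1000*W[r,c,2]) if W[r,c,2]==W[r,c,2] else '  .' for c in range(u.min(),u.max(),3)))
E
```

```text
171 264 231 374
171  -4  -1  -2   0   2   0  -1   2   3   1   1   1   0   1  -1   4  63  70  67  70  66  60  -2  -4  -4   0   1   3  -3   1  -2   2  -4   0  -2   4   4  -2   0  -3  -1   5  -2   4 -41 -38 -41 -43
173   2  -1   1   2  -2  -1   2   0   3   0   1  -1   0  -1   1   1  -4   1   1  -5   8   0   5   0   0   0  -4   0   0   2   4   2   0  -3  -1   1   3   0   2  -4   1   2   1   4 -43 -43 -40 -36
175   1   2  -2  -4   4   0  -4   1   2   3   0   2   0   3  -5  -3   1   3   2   1   0  -5  -1   4   1  -3  -4   0   0   1  -2  -2   0   3   2   2  -5  -1   2   4  -4   0  -2   6 -39 -40 -41 -38
177   0   0   1   1   2  -1   5   1   0  -2  -4   2   1  -1   0   0   3   2  -1  -1  -1  -5   3   1   1   3  -1   0   0   1   0  -3   2  -2   3   1   1  -2   2   0   0  -4  -1   1 -43 -38 -43 -41
179   2   0  -1   2   0  -1   2   0  -5   4  -1   0   1  -1   0  -2  -3  -1   1  -1   1   2   3  -4  -6   2   3   2  -2  -3   2   0  -6  -1  -1   1  -1  -1   2   0   0   0  -2   4 -40 -39 -38 -43
181   1  -2  -1   1   1  -1  -4   2   1  -2   1  -2   3  -3   0  -2   1   1  -3   2   2   0  -2   4   3 
[... 7429 characters left out ...]
 3   0  -2   1   2   0   4  -3   2  -1  -2   1   2   0   4   4   1  -1  -1   1   1   2   1   2   0   3 -43 -37
259   2   2   3   3  -1   0  -3  -4   2   3  -1   0   .  -7  -2   1   3  -1  -1  -4   0  -3   1  -2   3   2   3   1   6   1   0   0   3   2  -3   1   1   2   6  -2  -2   4   3   0  -3   4 -41 -38
261   1   2  -1   1   1  -4   1   3   1   0   0   2   2   1   1   5   0   3  -2   1  -1   1  -1  -1  -2  -1  -2   0   4  -2   4   2   0  -2   0   2   3   4   4   5  -1   1   3  -1  -3   1 -43 -41
263   0   5   1  -1   5   1  -2   4  -2   3  -2  -4   1   1   1  -5   5   0   2   0  -7  -1  -3  -1   1   2  -3  -1   2  -2   2   1   2   2   0   0   1   0   1   3   0   0   1   1   2   1 -840 -848
```

```bash
cat > bed.py <<'E'
from h import *
from scipy.optimize import least_squares
np.set_printoptions(precision=4,suppress=True)
def frame(yaw,o,pitch=np.pi/6):
    # x: world -y rotated by yaw, raised pitch
    h=np.array([-np.sin(yaw),-np.cos(yaw),0])  # yaw>0 tilts to -x
    x=np.cos(pitch)*h+np.array([0,0,np.sin(pitch)])
    y=np.cross([0,0,1],h); z=np.cross(x,y)
    return np.column_stack([x,y,z]),np.array(o)
if __name__=='__main__':
    P=[]
    for n in ['top0']:
        im,d,K,T=load(n); W=cloud(d,K,T).reshape(-1,3)
        m=(W[:,0]>.38)&(W[:,0]<.62)&(W[:,1]>-.3)&(W[:,1]<.12)&(W[:,2]>.02)
        P.append(W[m])
    P=np.vstack(P)
    m=P[:,2]<1
    # plane of rails etc: first yaw by coverage
    best=None
    o0=np.array([.49,-.03,.085])
    for yaw in np.radians(np.arange(-5,16,.5)):
        B,_=frame(yaw,o0); q=(P-o0)@B
        q=q[(abs(q[:,1])<.09)&(q[:,2]<.03)]
        s=np.histogram(q[:,1],np.arange(-.1,.1,.002))[0]
        sc=(s.astype(float)**2).sum()
        if best is None or sc>best[0]: best=(sc,yaw)
    print(np.degrees(best[1]))
    yaw=best[1]
    B,_=frame(yaw,o0); q=(P-o0)@B
    print(np.percentile(q[:,0],[.5,99.5]),np.percentile(q[:,1],[.5,2,98,99.5]))
    s=np.histogram(q[:,1],np.arange(-.09,.09,.002)); 
    for a,b in zip(*s): print('%d:%d'%(round(b*1000),a),end=' ')
E
python3 bed.py
```

```text
10.5
[-0.0959  0.1965] [-0.0521 -0.0511  0.0646  0.0733]
-90:0 -88:0 -86:0 -84:0 -82:0 -80:0 -78:0 -76:0 -74:0 -72:0 -70:0 -68:0 -66:0 -64:0 -62:0 -60:0 -58:0 -56:0 -54:21 -52:108 -50:99 -48:92 -46:91 -44:90 -42:85 -40:70 -38:90 -36:85 -34:84 -32:82 -30:84 -28:85 -26:85 -24:84 -22:48 -20:36 -18:40 -16:40 -14:38 -12:35 -10:37 -8:37 -6:37 -4:38 -2:40 0:41 2:38 4:37 6:37 8:38 10:39 12:37 14:31 16:41 18:37 20:41 22:33 24:38 26:39 28:38 30:38 32:34 34:89 36:86 38:85 40:87 42:96 44:87 46:85 48:83 50:86 52:128 54:90 56:82 58:94 60:86 62:66 64:22 66:10 68:12 70:15 72:14 74:7 76:4 78:1 80:0 82:0 84:0 86:0
```

```bash
cat >> bed.py <<'E'
    o1=o0+B@np.array([.0243,.0053,0]); 
    from scipy.optimize import minimize
    def mask(q): 
        rail=(abs(abs(q[:,1])-.052)<.004)&(q[:,0]>-.1)&(q[:,0]<.08)
        led=(abs(abs(q[:,1])-.033)<.004)&(q[:,0]>.06)&(q[:,0]<.155)
        return rail,led
    q=(P-o1)@B
    rail,led=mask(q); print('rail',np.median(q[rail,2]),q[rail,2].std(),'ledge',np.median(q[led,2]),q[led,2].std())
    dz=np.median(np.r_[q[rail,2]-.012,q[led,2]]); o1=o1+B@[0,0,dz]
    def res(p):
        Bp,_=frame(p[0],0,p[1]); q=(P-o1)@Bp; q[:,2]-=p[2]
        rail,led=mask((P-o1)@B)
        return np.r_[q[rail,2]-.012,q[led,2]]
    r=least_squares(res,[yaw,np.pi/6,0],loss='soft_l1',f_scale=.002); print('fit yaw,pitch,dz',np.degrees(r.x[:2]),r.x[2])
    q=(P-o1)@B
    H=np.full((75,160),np.nan)
    # print profile maps: y rows, x cols 4mm
    for yy in np.arange(.084,-.07,-.006):
        row=[]
        for xx in np.arange(-.136,.19,.006):
            k=(abs(q[:,0]-xx)<.003)&(abs(q[:,1]-yy)<.003)
            row.append('%3d'%round(np.median(q[k,2])*1000) if k.any() else '  .')
        print('%4d'%round(yy*1000),' '.join(row))
    print('origin',o1, 'yaw',np.degrees(yaw))
E
python3 bed.py; python3 - <<'E'
import numpy as np
print(' '.join('%3d'%round(1000*x) for x in np.arange(-.136,.19,.006)))
E
```

```text
10.5
[-0.0959  0.1965] [-0.0521 -0.0511  0.0646  0.0733]
-90:0 -88:0 -86:0 -84:0 -82:0 -80:0 -78:0 -76:0 -74:0 -72:0 -70:0 -68:0 -66:0 -64:0 -62:0 -60:0 -58:0 -56:0 -54:21 -52:108 -50:99 -48:92 -46:91 -44:90 -42:85 -40:70 -38:90 -36:85 -34:84 -32:82 -30:84 -28:85 -26:85 -24:84 -22:48 -20:36 -18:40 -16:40 -14:38 -12:35 -10:37 -8:37 -6:37 -4:38 -2:40 0:41 2:38 4:37 6:37 8:38 10:39 12:37 14:31 16:41 18:37 20:41 22:33 24:38 26:39 28:38 30:38 32:34 34:89 36:86 38:85 40:87 42:96 44:87 46:85 48:83 50:86 52:128 54:90 56:82 58:94 60:86 62:66 64:22 66:10 68:12 70:15 72:14 74:7 76:4 78:1 80:0 82:0 84:0 86:0 rail -0.00860499278719008 0.0018085127016480044 ledge -0.020597515207342345 0.014663065493169446
fit yaw,pitch,dz [10.1014 30.0629] -4.083367948868339e-05
  84   .   .   .   .   .   .   .   .   .   .   .   .   .   .   .   .   .   .   .   .   .   .   .   .   .   .   .   .   .   .   .   .   .   .   .   .   .   .   .   .   .   .   .   .   .   .   .   .   .   .   .   .   .   .   .
  78   .   .   .   .   .   .   .   .   .   .   .   .   .   .   .   .   .   .   .   .   .   .   .   .   .   .   .   .
[... 5077 characters left out ...]
10  12   5   1   2   9 -11  -5   3  10   0  -1   3  11   2   1   5  13  -5  -4   7   .  -6   2   8   .   2   9   .   3   .   .   .   .   .   .   .   .   .   .   .   .   .   .   1   2   .   .   .   .   .   .
 -66   .   .   .   .   .   .   .   .   .   .   .   .   .   .   .   .   .   .   .   .   .   .   .   .   .   .   .   .   .   .   .   .   .   .   .   .   .   .   .   .   .   .   .   .   .   .   .   .   .   .   .   .   .   .   .
origin [ 0.4895 -0.0618  0.0793] yaw 10.5
-136 -130 -124 -118 -112 -106 -100 -94 -88 -82 -76 -70 -64 -58 -52 -46 -40 -34 -28 -22 -16 -10  -4   2   8  14  20  26  32  38  44  50  56  62  68  74  80  86  92  98 104 110 116 122 128 134 140 146 152 158 164 170 176 182 188
```

```bash
cat > fit2.py <<'E'
from bed import *
o=np.array([ 0.4895,-0.0618,0.0793])
for n in ['top0','side0']:
    im,d,K,T=load(n); W=cloud(d,K,T).reshape(-1,3)
    m=(W[:,0]>.38)&(W[:,0]<.62)&(W[:,1]>-.3)&(W[:,1]<.12)&(W[:,2]>.02)
    P=W[m]
    best=(0,0)
    for yaw in np.radians(np.arange(8,13,.1)):
        B,_=frame(yaw,o); q=(P-o)@B; k=(abs(q[:,1])<.063)&(abs(q[:,2])<.03)
        s=np.histogram(q[k,1],np.arange(-.1,.1,.001))[0]
        sc=((np.diff(s.astype(float)))**2).sum()
        if sc>best[0]: best=(sc,yaw)
    print(n,'yaw',np.degrees(best[1]))
    B,_=frame(np.radians(10.4),o); q=(P-o)@B
    a=q[(abs(q[:,2]-.012)<.005)&(q[:,0]>-.1)&(q[:,0]<.08)]; a=a[abs(a[:,1])<.063]
    print('outer y',np.percentile(a[:,1],[1,99]))
    l=q[(abs(q[:,2])<.005)&(q[:,0]>.065)&(q[:,0]<.15)&(abs(q[:,1])<.045)]
    h=np.histogram(l[:,1],np.arange(-.047,.048,.002)); print('ledge',[(int(round(b*1000)),int(c)) for c,b in zip(*h) if c])
    print('ledge z',np.median(l[:,2]),'rail z',np.median(a[abs(abs(a[:,1])-.052)<.005,2]))
    k=q[(abs(abs(q[:,1])-.052)<.005)&(q[:,2]>.005)&(q[:,2]<.02)]; print('rail x',np.percentile(k[:,0],[.5,99.5]))
    kn=q[(q[:,2]>.028)&(q[:,2]<.06)&(q[:,1]>.04)&(q[:,1]<.11)&(q[:,0]>.08)&(q[:,0]<.18)]; print('knob',len(kn),kn.mean(0) if len(kn) else '', kn.min(0),kn.max(0))
    T0=W[(W[:,2]<.01)&(W[:,2]>-.01)&(W[:,0]>.5)&(W[:,0]<.65)&(W[:,1]>0.05)&(W[:,1]<.15)]; print('table',np.median(T0[:,2]))
    # plate
    m=(W[:,0]>.35)&(W[:,0]<.5)&(W[:,1]>.13)&(W[:,1]<.3)
    Q=W[m]; g=Q[Q[:,2]>.026]; c=g[:,:2].mean(0); u,s,vt=np.linalg.svd(g[:,:2]-c,full_matrices=False)
    t=(g[:,:2]-c)@vt.T; print('grip',len(g),g.mean(0),vt[0],np.degrees(np.arctan2(vt[0,1],vt[0,0])),np.percentile(t,[2,98],axis=0))
E
python3 fit2.py
```

```text
top0 yaw 10.299999999999992
outer y [-0.0565  0.0577]
ledge [(-45, 17), (-43, 27), (-41, 28), (-39, 30), (-37, 28), (-35, 26), (-33, 27), (-31, 29), (-29, 27), (-27, 3), (27, 1), (29, 29), (31, 29), (33, 28), (35, 25), (37, 28), (39, 25), (41, 28), (43, 28)]
ledge z 0.00017633642084588679 rail z 0.011901197992950361
rail x [-0.1205  0.1724]
knob 24 [0.1485 0.0681 0.0432] [0.1427 0.0641 0.0284] [0.1527 0.0725 0.0484]
table -4.112419632784636e-05
grip 83 [0.4213 0.1835 0.032 ] [-0.9867  0.1627] 170.63521379546845 [[-0.026  -0.0052]
 [ 0.0253  0.0048]]
side0 yaw 10.79999999999999
outer y [-0.0557  0.0568]
ledge [(-45, 4), (-43, 17), (-41, 19), (-39, 12), (-37, 12), (-35, 12), (-33, 11), (-31, 13), (-29, 14), (-27, 4), (29, 18), (31, 13), (33, 13), (35, 13), (37, 15), (39, 11), (41, 12), (43, 15)]
ledge z -0.0007409628027131538 rail z 0.011042782127910426
rail x [-0.1187  0.1725]
knob 57 [0.1489 0.0688 0.0379] [0.1439 0.0646 0.0287] [0.1531 0.0735 0.0455]
table -0.0018465300254770778
grip 64 [0.4199 0.1822 0.0294] [ 0.9793 -0.2024] -11.676098026936868 [[-0.0242 -0.0047]
 [ 0.0279  0.0042]]
```

Request:
send_rows --series '[{"roll": 0.229, "claw": 85}, {"roll": 0.229}, {"roll": 0.229}, {"roll": 0.229}, {"roll": 0.229}, {"roll": 0.229}, {"roll": 0.229}, {"roll": 0.229}, {"x": 0}]'

```text
invalid input
```

Request:
send_rows --series '[{"x": 0, "y": 0, "z": 0, "roll": 0.229, "claw": 85}, {"x": 0, "y": 0, "z": 0, "roll": 0.229, "claw": 85}, {"x": 0, "y": 0, "z": 0, "roll": 0.229, "claw": 85}, {"x": 0, "y": 0, "z": 0, "roll": 0.229, "claw": 85}, {"x": 0, "y": 0, "z": 0, "roll": 0.229, "claw": 85}, {"x": 0, "y": 0, "z": 0, "roll": 0.229, "claw": 85}, {"x": 0, "y": 0, "z": 0, "roll": 0.229, "claw": 85}, {"x": 0, "y": 0, "z": 0, "roll": 0.229, "claw": 85}]'

```text
time: 1.7
position: [0.2071, 0.6424, 0.2533]
ee_rot: [-1.071, 1.291, 1.071]
force: [-0.5, 0.3, 0.1]
grip_width: 0.0853
```

```bash
cat > mv.py <<'E'
from bed import *
BO=np.array([0.4895,-0.0618,0.0793])
BB,_=frame(np.radians(10.4),BO); BO=BO+BB@[0,.0003,0]
def b2w(p): return BO+BB@np.array(p)
def w2b(p): return (np.array(p)-BO)@BB
def to(target,n,note=''):
    o=bot.get_obs(); Rm=R.from_rotvec(o['ee_rot']).as_matrix()
    v=Rm.T@(np.array(target)-o['position'])*10
    print(note,'tool y angle',np.degrees(np.arctan2(Rm[1,1],Rm[0,1])),'total',v,'per row',v/n,'dist',np.linalg.norm(v)/10)
    return o
E
python3 - <<'E'
from mv import *
o=to([.4208,.183,.15],12); print(o['joint_pos'],R.from_rotvec(o['ee_rot']).as_matrix())
print('knob',w2b([0,0,0]), 'home grip',b2w([.095,0,.022]),b2w([.14,0,.022]))
E
```

```text
tool y angle 169.35240966182107 total [ 1.033  -2.9491 -4.1204] per row [ 0.0861 -0.2458 -0.3434] dist 0.5171294972310744
[ 1.5471  0.3586  0.0119 -0.     -1.2241 -1.7329] [[-0.     -0.9828  0.1848]
 [ 0.0001  0.1848  0.9828]
 [-1.      0.      0.0001]]
knob [-0.0158 -0.4929 -0.0825] home grip [ 0.4769 -0.132   0.1459] [ 0.4699 -0.1703  0.1684]
```

Request:
send_rows --series '[{"x": 0.086, "y": -0.246, "z": -0.343, "roll": 0, "claw": 85}, {"x": 0.086, "y": -0.246, "z": -0.343, "roll": 0, "claw": 85}, {"x": 0.086, "y": -0.246, "z": -0.343, "roll": 0, "claw": 85}, {"x": 0.086, "y": -0.246, "z": -0.343, "roll": 0, "claw": 85}, {"x": 0.086, "y": -0.246, "z": -0.343, "roll": 0, "claw": 85}, {"x": 0.086, "y": -0.246, "z": -0.343, "roll": 0, "claw": 85}, {"x": 0.086, "y": -0.246, "z": -0.343, "roll": 0, "claw": 85}, {"x": 0.086, "y": -0.246, "z": -0.343, "roll": 0, "claw": 85}, {"x": 0.086, "y": -0.246, "z": -0.343, "roll": 0, "claw": 85}, {"x": 0.086, "y": -0.246, "z": -0.343, "roll": 0, "claw": 85}, {"x": 0.086, "y": -0.246, "z": -0.343, "roll": 0, "claw": 85}, {"x": 0.086, "y": -0.246, "z": -0.343, "roll": 0, "claw": 85}]'

```text
time: 3.2
position: [0.4245, 0.1836, 0.1503]
ee_rot: [-1.076, 1.288, 1.076]
force: [0.9, 0.3, 1.2]
grip_width: 0.0852
```

```bash
python3 - <<'E'
from mv import *
o=to([.4208,.183,.15],1)
im,d,K,T=snap('wrist','w1'); W=cloud(d,K,T).reshape(-1,3)
print(np.linalg.inv(T))
m=(W[:,0]>.35)&(W[:,0]<.5)&(W[:,1]>.13)&(W[:,1]<.3)
Q=W[m]; g=Q[(Q[:,2]>.026)&(Q[:,2]<.04)]; c=g[:,:2].mean(0); u,s,vt=np.linalg.svd(g[:,:2]-c,full_matrices=False)
t=(g[:,:2]-c)@vt.T; print('grip',len(g),g.mean(0),vt[0],np.degrees(np.arctan2(vt[0,1],vt[0,0])),np.percentile(t,[1,99],axis=0))
E
```

```text
tool y angle 169.71677375061168 total [ 0.0025  0.0352 -0.0121] per row [ 0.0025  0.0352 -0.0121] dist 0.0037332985559842477
[[-0.9839  0.1719  0.0495  0.4119]
 [ 0.1789  0.9473  0.2657  0.1167]
 [-0.0012  0.2703 -0.9628  0.2705]
 [ 0.      0.      0.      1.    ]]
grip 967 [0.4224 0.1845 0.0307] [-0.9848  0.1736] 170.00196597342554 [[-0.0268 -0.0043]
 [ 0.0264  0.0053]]
```

View pics/w1.png

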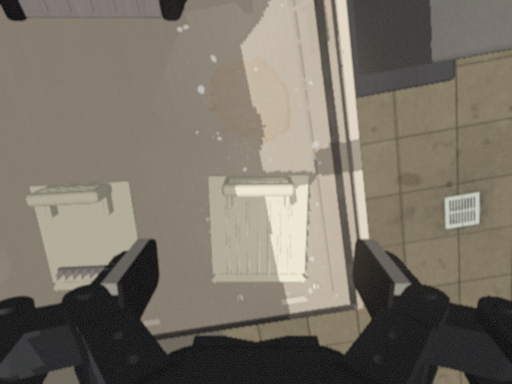

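```bash
python3 - <<'E'
from mv import *
o=to([.4216,.184,.036],4); print(o['position'],o['time'])
E
```

```text
tool y angle 169.64157099665272 total [1.1283 0.0323 0.036 ] per row [0.2821 0.0081 0.009 ] dist 0.11293730970458904
[0.4243 0.18   0.1488] 3.25
```

Request:
send_rows --series '[{"x": 0.25, "y": 0, "z": 0, "roll": 0, "claw": 85}, {"x": 0.25, "y": 0, "z": 0, "roll": 0, "claw": 85}, {"x": 0, "y": 0, "z": 0, "roll": 0, "claw": 85}, {"x": 0, "y": 0, "z": 0, "roll": 0, "claw": 85}]'

```text
time: 3.75
position: [0.4243, 0.1851, 0.1009]
ee_rot: [-1.076, 1.288, 1.076]
force: [-0.3, 0.4, 0.4]
grip_width: 0.0851
```

```bash
python3 - <<'E'
from mv import *
o=to([.4216,.184,.036],3); print(o['position'],o['time'])
E
```

```text
tool y angle 169.7219241959246 total [ 0.6493  0.0254 -0.0157] per row [ 0.2164  0.0085 -0.0052] dist 0.06500240578189687
[0.4243 0.1851 0.1009] 3.75
```

Settled. Descend, then close at a light grip.

Request:
send_rows --series '[{"x": 0.216, "y": 0.009, "z": -0.004, "roll": 0, "claw": 85}, {"x": 0.216, "y": 0.009, "z": -0.004, "roll": 0, "claw": 85}, {"x": 0.216, "y": 0.009, "z": -0.004, "roll": 0, "claw": 85}, {"x": 0, "y": 0, "z": 0, "roll": 0, "claw": 85}, {"x": 0, "y": 0, "z": 0, "roll": 0, "claw": 70}, {"x": 0, "y": 0, "z": 0, "roll": 0, "claw": 60}, {"x": 0, "y": 0, "z": 0, "roll": 0, "claw": 50}, {"x": 0, "y": 0, "z": 0, "roll": 0, "claw": 50}, {"x": 0, "y": 0, "z": 0, "roll": 0, "claw": 50}, {"x": 0, "y": 0, "z": 0, "roll": 0, "claw": 50}]' --grip_force 25

```text
time: 5.0
position: [0.4216, 0.1845, 0.0365]
ee_rot: [-1.076, 1.287, 1.076]
force: [-2.5, -0.4, 7.6]
grip_width: 0.0552
```

Request:
send_rows --series '[{"x": -0.2, "y": 0, "z": 0, "roll": 0, "claw": 50}, {"x": -0.3, "y": 0, "z": 0, "roll": 0, "claw": 50}, {"x": -0.4, "y": 0, "z": 0, "roll": 0, "claw": 50}, {"x": -0.4, "y": 0, "z": 0, "roll": 0, "claw": 50}, {"x": -0.4, "y": 0, "z": 0, "roll": 0, "claw": 50}, {"x": -0.3, "y": 0, "z": 0, "roll": 0, "claw": 50}]'

```text
time: 5.75
position: [0.4211, 0.184, 0.2378]
ee_rot: [-1.075, 1.286, 1.076]
force: [-0.4, 0.7, -2.3]
grip_width: 0.0551
```

```bash
python3 - <<'E'
from mv import *
im,d,K,T=snap('wrist','w2'); o=bot.get_obs(); print(o['position'],o['force'],o['grip_width'])
im2,d2,K2,T2=snap('side','s2')
cv2.imwrite('pics/s2c.png',cv2.resize(im2[130:300,130:330],None,fx=3,fy=3))
E
```

```text
[0.4226 0.1848 0.2414] [1.7476 1.2069 3.8598] 0.05549658991640912
```

View pics/w2.png

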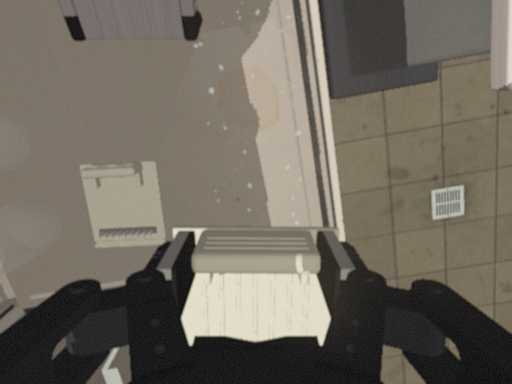

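View pics/s2c.png

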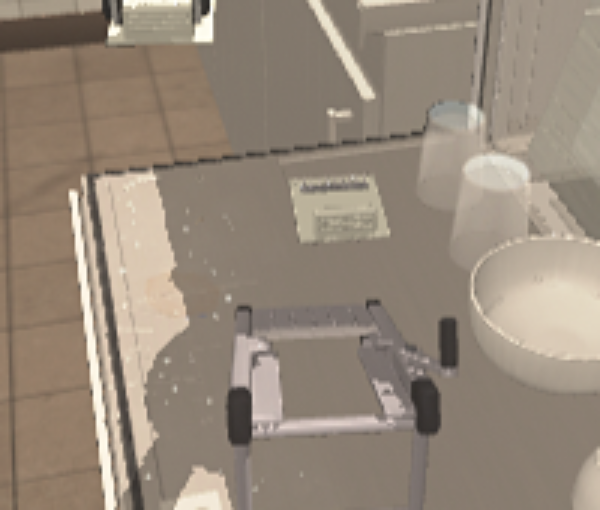

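```bash
cat > tilt.py <<'E'
from mv import *
def tilt(n,p):
    im,d,K,T=load(n); W=cloud(d,K,T)
    Rm=BB.copy(); h=np.array([BB[0,0],BB[1,0],0]); h/=np.linalg.norm(h)
    y=BB[:,1]
    q=W-np.array(p); Q=np.stack([q@h,q@y,q[...,2]],-1)
    # rows: central column strip
    m=(abs(Q[...,1])<.02)&(Q[...,0]>-.13)&(Q[...,0]<.04)&(abs(Q[...,2])<.12)
    a=Q[m]
    for x in np.arange(-.12,.03,.006):
        k=abs(a[:,0]-x)<.003
        if k.any(): print('%d:%.1f(%d)'%(round(x*1000),np.median(a[k,2])*1000,k.sum()),end=' ')
    print()
    b=Q[(abs(abs(Q[...,1])-.0)<.06)&(abs(Q[...,2])<.06)]
E
python3 - <<'E'
from tilt import *
tilt('w2',[0.4226,0.1848,0.2414])
im,d,K,T=load('w2'); W=cloud(d,K,T)
for r in range(225,375,8): print(r,W[r,258],W[r,215],W[r,300])
E
```

```text
-66:-37.7(1) -60:-37.1(406) -54:-37.0(657) -48:-36.9(694) -42:-36.9(701) -36:-36.8(719) -30:-36.8(748) -24:-36.7(774) -18:-36.5(90) -6:-9.4(212) 0:-8.8(1242) 6:-20.0(2774) 12:55.3(5610) 18:62.3(4421) 24:69.8(127) 
225 [ 0.4325  0.2622 -0.0005] [ 0.4819  0.2533 -0.0006] [ 0.3842  0.2712 -0.0011]
233 [0.419  0.1806 0.2109] [0.4391 0.1764 0.2121] [0.3991 0.1839 0.2116]
241 [0.4189 0.18   0.2212] [0.4381 0.1765 0.2212] [0.4002 0.1842 0.2196]
249 [0.4191 0.1808 0.2275] [0.4374 0.1772 0.2281] [0.4012 0.1841 0.2275]
257 [0.4194 0.1823 0.2319] [0.4373 0.1791 0.2319] [0.4019 0.1859 0.2311]
265 [0.42   0.1857 0.2324] [0.438  0.1825 0.2324] [0.4025 0.189  0.2322]
273 [0.4234 0.2051 0.2053] [0.4456 0.2017 0.2044] [0.403  0.1932 0.2316]
281 [0.4244 0.2108 0.2037] [0.4466 0.2063 0.2043] [0.4029 0.2088 0.213 ]
289 [0.4252 0.2153 0.2039] [0.4476 0.211  0.2043] [0.4033 0.2185 0.2051]
297 [0.4261 0.2203 0.2037] [0.4484 0.2153 0.2051] [0.4039 0.2239 0.2043]
305 [0.4268 0.2244 0.2048] [0.4501 0.2215 0.203 ] [0.4046 0.2289 0.2042]
313 [0.4278 0.2298 0.2042] [0.4508 0.2255 0.2043] [0.4054 0.2331 0.2051]
321 [0.4287 0.2346 0.2045] [0.4521 0.2312 0.2035] [0.4061 0.2386 0.2045]
329 [0.4296 0.2396 0.2045] [0.453  0.2359 0.2039] [0.4068 0.2435 0.2049]
337 [0.4306 0.2451 0.2042] [0.4288 0.1722 0.2893] [0.408  0.1769 0.2882]
345 [0.4183 0.1742 0.2919] [0.4286 0.1727 0.2915] [0.4083 0.1757 0.2922]
353 [0.4183 0.1739 0.2947] [0.4277 0.1712 0.2958] [0.4087 0.1748 0.2957]
361 [0.4182 0.1736 0.2975] [0.4278 0.1723 0.297 ] [0.409  0.1749 0.2978]
369 [0.4183 0.1738 0.2995] [0.4274 0.1719 0.2997] [0.4092 0.1746 0.3003]
```

```bash
python3 - <<'E'
from mv import *
h=np.array([BB[0,0],BB[1,0],0]); h/=np.linalg.norm(h)
t=b2w([.166,0,.001])-.005*h+np.array([0,0,.037]); print('target',t, 'r',np.hypot(*t[:2]))
o=to(t+[0,0,.05],11); print(o['position'],o['joint_pos'])
to(t,1)
E
```

```text
target [ 0.4648 -0.1978  0.2002] r 0.505187853420723
 tool y angle 169.71997595575712 total [-0.124  -1.102  -3.6896] per row [-0.0113 -0.1002 -0.3354] dist 0.3852678269291295
[0.4223 0.1849 0.2393] [ 0.8425  0.0054 -0.4647  0.001  -1.0938 -1.0224]
 tool y angle 169.71997595575712 total [ 0.376  -1.0999 -3.6923] per row [ 0.376  -1.0999 -3.6923] dist 0.38709727799759636
```

Request:
send_rows --series '[{"x": -0.2, "y": 0, "z": 0, "roll": 0, "claw": 50}, {"x": -0.1, "y": -0.1, "z": -0.335, "roll": 0, "claw": 50}, {"x": 0, "y": -0.1, "z": -0.335, "roll": 0, "claw": 50}, {"x": 0, "y": -0.1, "z": -0.335, "roll": 0, "claw": 50}, {"x": 0, "y": -0.1, "z": -0.335, "roll": 0, "claw": 50}, {"x": 0, "y": -0.1, "z": -0.335, "roll": 0, "claw": 50}, {"x": 0, "y": -0.1, "z": -0.335, "roll": 0, "claw": 50}, {"x": 0, "y": -0.1, "z": -0.335, "roll": 0, "claw": 50}, {"x": 0, "y": -0.1, "z": -0.335, "roll": 0, "claw": 50}, {"x": 0, "y": -0.1, "z": -0.335, "roll": 0, "claw": 50}, {"x": 0, "y": -0.1, "z": -0.335, "roll": 0, "claw": 50}, {"x": 0, "y": -0.1, "z": -0.335, "roll": 0, "claw": 50}]'

```text
time: 7.35
position: [0.4629, -0.1994, 0.2649]
ee_rot: [-1.075, 1.289, 1.076]
force: [0.3, -0.3, -0.2]
grip_width: 0.0552
```

Request:
send_rows --series '[{"x": 0, "y": 0, "z": 0, "roll": 0, "claw": 50}, {"x": 0, "y": 0, "z": 0, "roll": 0, "claw": 50}]'

```text
time: 7.6
position: [0.4628, -0.1982, 0.2648]
ee_rot: [-1.074, 1.29, 1.076]
force: [0.0, 0.3, -1.0]
grip_width: 0.0551
```

```bash
python3 - <<'E'
from mv import *
o=to([ 0.4648,-0.1978,0.2022],3); print(o['position'],o['joint_pos'],o['grip_width'])
im,d,K,T=snap('side','s3'); cv2.imwrite('pics/s3c.png',cv2.resize(im[100:330,150:350],None,fx=2.6,fy=2.6))
im,d,K,T=snap('wrist','w3')
im,d,K,T=snap('top','t3'); cv2.imwrite('pics/t3c.png',cv2.resize(im[150:280,230:390],None,fx=4,fy=4))
E
```

```text
tool y angle 169.64433209354186 total [ 0.6264 -0.0192  0.0071] per row [ 0.2088 -0.0064  0.0024] dist 0.06267054356439325
[ 0.4628 -0.1982  0.2648] [-0.014   0.0663 -0.3392 -0.0004 -1.1661 -0.1666] 0.055076467798328664
```

View pics/s3c.png

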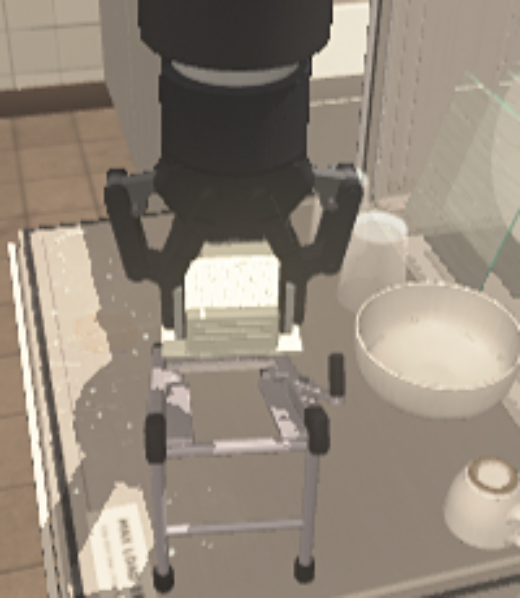

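View pics/w3.png

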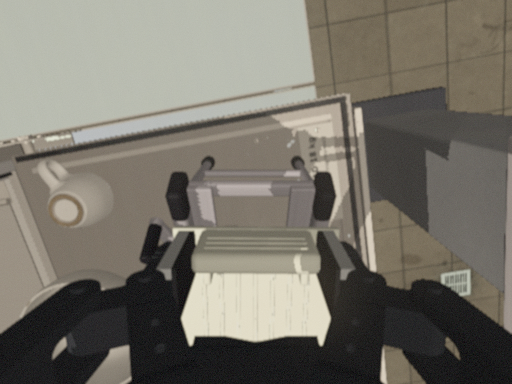

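```bash
python3 - <<'E'
from mv import *
im,d,K,T=load('w3'); W=cloud(d,K,T); q=(W-BO)@BB
k=(abs(q[...,1])<.07)&(q[...,0]>.12)&(q[...,0]<.2)&(q[...,2]<.03)&(q[...,2]>-.02)
a=q[k]
for x in np.arange(.14,.185,.004):
    r=a[abs(a[:,0]-x)<.002]
    if len(r): 
        hi=r[r[:,2]>.006]; lo=r[abs(r[:,2])<.005]
        print(round(x,3),len(r),'rail y',(hi[:,1].min(),hi[:,1].max()) if len(hi) else '', np.median(hi[:,2]) if len(hi) else '', 'led',(lo[:,1].min(),lo[:,1].max()) if len(lo) else '')
# plate: depth rows
v,u=np.where((W[...,2]>.222)&(W[...,2]<.234)&(np.arange(512)[None]>100))
p=q[v,u]; print('plate y',np.percentile(p[:,1],[1,99]), 'near row 315-330')
s=(v>280)&(v<335); print(np.percentile(p[s,1],[1,99]))
g=(W[...,2]>.25)&(W[...,2]<.262); vv,uu=np.where(g); s=(vv>235)&(vv<272)&(uu>180)&(uu<335); print('grip y',np.percentile(q[vv[s],uu[s],1],[1,99]))
s=(v<245); print('rear strip y',np.percentile(p[s,1],[1,99]), W[v[s],u[s],2].mean())
E
```

```text
0.14 317 rail y (np.float64(-0.05566804838034482), np.float64(0.06627754300961049)) 0.011744183705979901 led (np.float64(-0.044776454171035734), np.float64(0.047326138424563194))
0.144 326 rail y (np.float64(-0.05595800183502249), np.float64(0.06465100882559834)) 0.012098474084955369 led (np.float64(-0.04479726781327378), np.float64(0.047338162489700235))
0.148 470 rail y (np.float64(-0.05648823063400417), np.float64(0.06983375344493015)) 0.014508244768244395 led (np.float64(-0.04436881251232189), np.float64(0.04690223417768367))
0.152 583 rail y (np.float64(-0.05645139921740743), np.float64(0.06984189640835566)) 0.012441566951934713 led (np.float64(-0.04448801345878839), np.float64(0.04683620391174115))
0.156 630 rail y (np.float64(-0.056521343443485736), np.float64(0.05828389517998889)) 0.012135905396323456 led (np.float64(-0.044498992815139846), np.float64(0.04693033097721744))
0.16 875 rail y (np.float64(-0.05642334478124558), np.float64(0.05911385327372109)) 0.012049710273046913 led (np.float64(-0.0443760069491821), np.float64(0.04708783187488083))
0.164 1020 rail y (np.float64(-0.05661618610150584), np.float64(0.058305882185206284)) 0.011938639512998072 led (np.float64(-0.044390759598893506), np.float64(0.04725328493113726))
0.168 358 rail y (np.float64(-0.057085855756130975), np.float64(0.059701678332212765)) 0.011537579178388335 led (np.float64(-0.056799927001598756), np.float64(0.058753081403632834))
0.172 715 rail y (np.float64(-0.056091442329186815), np.float64(0.05851004912594575)) 0.009029113042079517 led (np.float64(-0.05590008176631262), np.float64(0.05837695265499799))
plate y [-0.0407  0.0366] near row 315-330
[-0.0402  0.0358]
grip y [-0.0319  0.0259]
rear strip y [-0.0436  0.0392] 0.2311740429146418
```

Request:
send_rows --series '[{"x": 0.15, "y": -0.027, "z": 0.007, "roll": 0, "claw": 50}, {"x": 0.2, "y": 0, "z": 0, "roll": 0, "claw": 50}, {"x": 0.18, "y": 0, "z": 0, "roll": 0, "claw": 50}, {"x": 0.09, "y": 0, "z": 0, "roll": 0, "claw": 50}, {"x": 0, "y": 0, "z": 0, "roll": 0, "claw": 50}, {"x": 0, "y": 0, "z": 0, "roll": 0, "claw": 50}]'

```text
time: 8.5
position: [0.4665, -0.1981, 0.2038]
ee_rot: [-1.076, 1.288, 1.075]
force: [0.0, 1.2, -0.5]
grip_width: 0.0553
```

```bash
python3 - <<'E'
from mv import *
o=to([ 0.4648,-0.1978,0.2002],3); print(o['position'],o['force'],o['grip_width'],w2b(o['position']))
im,d,K,T=snap('side','s4'); cv2.imwrite('pics/s4c.png',cv2.resize(im[150:330,150:350],None,fx=3,fy=3))
E
```

```text
tool y angle 169.71461939136225 total [ 0.036   0.0175 -0.0006] per row [ 0.012   0.0058 -0.0002] dist 0.0040036623606552815
[ 0.4665 -0.1981  0.2038] [ 0.0177  1.1698 -0.4694] 0.05525652203377234 [0.1819 0.0017 0.0387]
```

View pics/s4c.png

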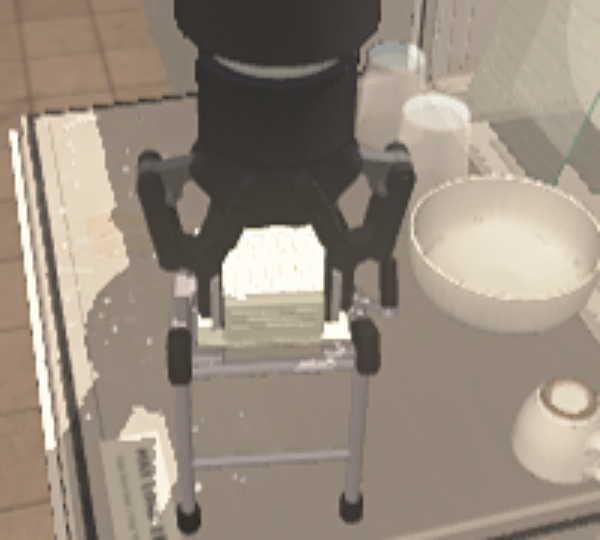

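Request:
send_rows --series '[{"x": 0.038, "y": 0.007, "z": 0, "roll": 0, "claw": 50}, {"x": 0, "y": 0, "z": 0, "roll": 0, "claw": 50}, {"x": 0, "y": 0, "z": 0, "roll": 0, "claw": 56}, {"x": 0, "y": 0, "z": 0, "roll": 0, "claw": 57}, {"x": 0, "y": 0, "z": 0, "roll": 0, "claw": 58}, {"x": 0, "y": 0, "z": 0, "roll": 0, "claw": 58}, {"x": 0, "y": 0, "z": 0, "roll": 0, "claw": 58}]'

```text
time: 9.43
position: [0.4654, -0.1979, 0.1995]
ee_rot: [-1.076, 1.289, 1.076]
force: [0.6, 0.5, 0.9]
grip_width: 0.0581
```

```bash
python3 - <<'E'
from mv import *
o=to([ 0.4648,-0.1978,0.2002],3); print(o['position'],o['force'],o['grip_width'],w2b(o['position']))
im,d,K,T=snap('wrist','w5')
im,d,K,T=snap('side','s5'); cv2.imwrite('pics/s5c.png',cv2.resize(im[150:330,150:350],None,fx=3,fy=3))
E
```

```text
tool y angle 169.6955872221544 total [-0.0066  0.0066  0.0002] per row [-0.0022  0.0022  0.0001] dist 0.0009282506934858833
[ 0.4654 -0.1979  0.1995] [0.5953 0.4784 0.9262] 0.05814743970430426 [0.1798 0.0006 0.035 ]
```

View pics/s5c.png

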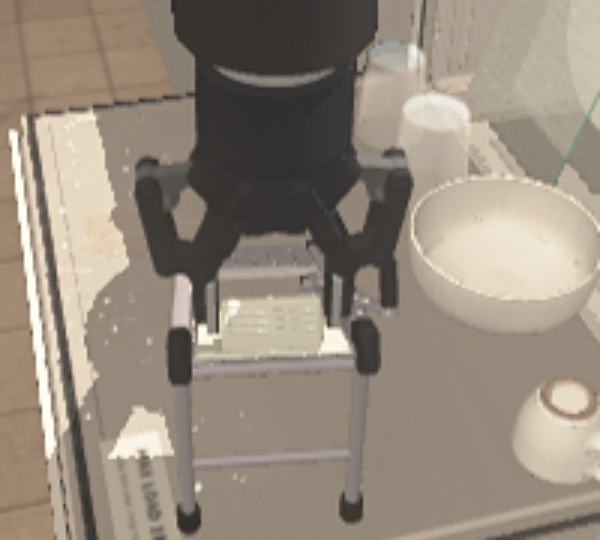

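View pics/w5.png

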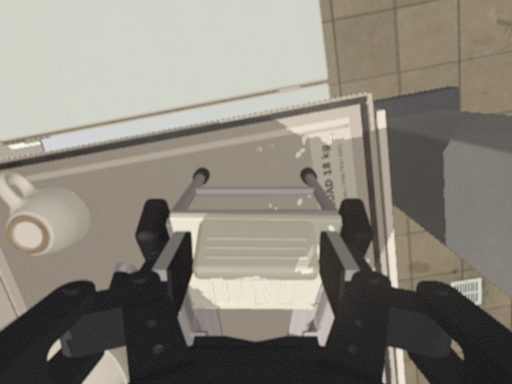

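Plate has pivoted nose-down and seems to lie on the bed between the rails. Measure it in the bed frame.

```bash
cat > pl.py <<'E'
from mv import *
def prof(n,y0=0,w=.018,xs=(.0,.2),st=.005):
    im,d,K,T=load(n); W=cloud(d,K,T); q=(W-BO)@BB
    a=q[(abs(q[...,1]-y0)<w)&(abs(q[...,2]-.02)<.06)]
    for x in np.arange(*xs,st):
        k=abs(a[:,0]-x)<st/2
        if k.sum()>3: print('%d:%.1f'%(round(x*1000),np.median(a[k,2])*1000),end=' ')
    print()
    g=q[(abs(q[...,2]-.031)<.006)&(abs(q[...,1])<.05)&(q[...,0]>.06)&(q[...,0]<.2)]
    print('gripz',np.percentile(g[:,2],[5,50,95]),'x',np.percentile(g[:,0],[2,50,98]),'y',np.percentile(g[:,1],[1,50,99]),len(g)) if len(g) else None
E
python3 - <<'E'
from pl import *
prof('w5'); prof('s5')
E
```

```text
75:4.0 80:4.0 85:4.1 90:4.1 95:4.2 100:4.2 105:4.2 110:4.2 115:4.3 160:-10.8 165:31.7 170:31.7 175:17.7 
gripz [0.0256 0.0306 0.0356] x [0.166  0.1733 0.1925] y [-0.0411  0.0001  0.0417] 4537
0:8.6 155:-6.7 160:-8.2 165:-9.5 170:27.6 175:15.7 
gripz [0.0253 0.0295 0.0354] x [0.1688 0.1748 0.1931] y [-0.0416  0.0005  0.0429] 292
```

```bash
python3 - <<'E'
from pl import *
im,d,K,T=load('w5'); W=cloud(d,K,T); q=(W-BO)@BB
for x in np.arange(.08,.18,.008):
    k=abs(q[...,0]-x)<.004
    a=q[k&(abs(q[...,2]-.004)<.0025)&(abs(q[...,1])<.06)]; b=q[k&(abs(q[...,2]-.012)<.003)&(abs(q[...,1])<.07)]; g=q[k&(abs(q[...,2]-.031)<.003)&(abs(q[...,1])<.033)]
    print(round(x,3),[np.percentile(t[:,1],[1,99]) if len(t)>9 else '' for t in (a,b,g)])
    if len(b)>9:
        print('   in rails',b[(b[:,1]>.03),1].min() if (b[:,1]>.03).any() else '',b[b[:,1]<-.03,1].max() if (b[:,1]<-.03).any() else '')
E
```

```text
0.08 [array([-0.0449,  0.0472]), array([-0.0524,  0.0529]), '']
   in rails 0.04689510244665981 -0.044781986211787396
0.088 [array([-0.0448,  0.0472]), array([-0.05  ,  0.0498]), '']
   in rails 0.04693946466544697 -0.04488900328774011
0.096 [array([-0.0449,  0.0424]), array([-0.0477,  0.0474]), '']
   in rails 0.04719345875322185 -0.04475210521810301
0.104 [array([-0.0391,  0.0422]), '', '']
0.112 [array([-0.0394,  0.0402]), '', '']
0.12 [array([-0.0383,  0.0394]), '', '']
0.128 ['', '', '']
0.136 ['', '', '']
0.144 [array([-0.0343,  0.0351]), array([0.0634, 0.0653]), '']
   in rails 0.06341768059285985 
0.152 [array([-0.0335,  0.0469]), array([-0.0559,  0.0697]), '']
   in rails 0.0547317745614995 -0.054134694103501156
0.16 [array([-0.0445,  0.0472]), array([-0.0558,  0.0584]), '']
   in rails 0.0468872621456499 -0.04442392729078132
0.168 [array([-0.0553,  0.0577]), array([-0.0556,  0.0582]), array([-0.0287,  0.0294])]
   in rails 0.04670457461314944 -0.04416262554651066
0.176 [array([-0.041 ,  0.0412]), array([-0.026 ,  0.0272]), array([-0.0288,  0.0294])]
   in rails 0.052629429931273654 -0.047577229102998705
```

Request:
send_rows --series '[{"x": 0, "y": 0, "z": 0, "roll": 0, "claw": 50}, {"x": 0, "y": 0, "z": 0, "roll": 0, "claw": 50}, {"x": 0, "y": -0.005, "z": 0, "roll": 0, "claw": 50}, {"x": 0.025, "y": 0, "z": 0.0433, "roll": 0, "claw": 50}, {"x": 0.04, "y": 0, "z": 0.0693, "roll": 0, "claw": 50}, {"x": 0.04, "y": 0, "z": 0.0693, "roll": 0, "claw": 50}, {"x": 0, "y": 0, "z": 0, "roll": 0, "claw": 50}, {"x": 0, "y": 0, "z": 0, "roll": 0, "claw": 50}]' --grip_force 25

```text
time: 10.52
position: [0.4695, -0.1794, 0.1888]
ee_rot: [-1.076, 1.288, 1.076]
force: [1.0, 4.5, 1.7]
grip_width: 0.0548
```

```bash
python3 - <<'E'
from pl import *
o=bot.get_obs(); print(o['position'],o['force'],o['grip_width'],w2b(o['position']))
snap('wrist','w6'); prof('w6')
E
```

```text
[ 0.4695 -0.1794  0.1888] [0.992  4.5104 1.6875] 0.054829263775423576 [0.158  0.0013 0.0352]
50:5.0 55:5.1 60:5.0 65:5.1 70:5.0 75:5.0 80:5.0 85:4.9 90:4.9 95:5.0 140:31.3 145:32.2 150:18.9 155:-5.6 160:-6.5 165:-8.4 190:74.9 195:78.1 
gripz [0.0256 0.0307 0.0355] x [0.1444 0.1514 0.1705] y [-0.039   0.0013  0.0411] 4408
```

Request:
send_rows --series '[{"x": 0.025, "y": 0, "z": 0.0433, "roll": 0, "claw": 50}, {"x": 0.035, "y": 0, "z": 0.0606, "roll": 0, "claw": 50}, {"x": 0.04, "y": 0, "z": 0.0693, "roll": 0, "claw": 50}, {"x": 0.04, "y": 0, "z": 0.0693, "roll": 0, "claw": 50}, {"x": 0.04, "y": 0, "z": 0.0693, "roll": 0, "claw": 50}, {"x": 0.03, "y": 0, "z": 0.052, "roll": 0, "claw": 50}, {"x": 0, "y": 0, "z": 0, "roll": 0, "claw": 50}, {"x": 0, "y": 0, "z": 0, "roll": 0, "claw": 50}]'

```text
time: 11.58
position: [0.4753, -0.1445, 0.1684]
ee_rot: [-1.076, 1.29, 1.076]
force: [-1.7, 2.3, 7.5]
grip_width: 0.0556
```

```bash
python3 - <<'E'
from pl import *
o=bot.get_obs(); print(o['position'],o['force'],o['grip_width'],w2b(o['position']))
snap('wrist','w7'); prof('w7',xs=(-.03,.2)); snap('side','s7'); prof('s7')
E
```

```text
[ 0.4753 -0.1445  0.1684] [-1.718   2.3409  7.5001] 0.05555373833603097 [0.1172 0.0007 0.0352]
-30:10.4 -25:10.6 -20:10.5 -15:10.6 -10:10.5 -5:9.8 0:9.6 10:3.8 15:4.1 20:4.1 25:4.1 30:4.2 35:4.2 40:4.2 45:4.3 50:4.2 55:4.7 105:32.2 110:19.4 115:17.1 150:75.1 155:77.4 160:-6.0 165:-7.3 
gripz [0.0256 0.0307 0.0356] x [0.1036 0.1106 0.1296] y [-0.0395  0.0006  0.0404] 4396
105:31.1 110:15.2 115:18.8 150:74.6 155:76.6 160:-8.2 165:-9.0 
gripz [0.0255 0.0296 0.0356] x [0.1049 0.1122 0.1312] y [-0.0402  0.0025  0.0408] 226
```

View pics/w7.png

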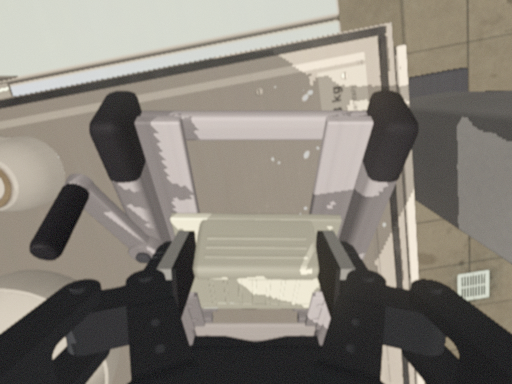

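Request:
send_rows --series '[{"x": 0.02, "y": 0, "z": 0.0346, "roll": 0, "claw": 50}, {"x": 0.015, "y": 0, "z": 0.026, "roll": 0, "claw": 50}, {"x": 0.005, "y": 0, "z": 0.0087, "roll": 0, "claw": 50}, {"x": 0, "y": 0, "z": 0, "roll": 0, "claw": 50}]'

```text
time: 12.18
position: [0.4765, -0.1382, 0.1647]
ee_rot: [-1.077, 1.29, 1.076]
force: [-2.9, -0.6, 10.1]
grip_width: 0.0548
```

```bash
python3 - <<'E'
from pl import *
o=bot.get_obs(); print(o['position'],o['force'],BB.T@o['force'],o['grip_width'],w2b(o['position']))
snap('wrist','w8'); prof('w8',xs=(-.01,.2),st=.003)
E
```

```text
[ 0.4765 -0.1382  0.1647] [-2.9329 -0.586  10.1115] [ 6.0134 -2.779   8.2039] 0.05477914089753499 [0.1098 0.0007 0.0352]
-10:10.6 -7:10.2 -4:9.7 -1:9.3 5:3.9 8:4.0 11:4.1 14:4.2 17:4.2 20:4.1 23:4.2 26:4.1 29:4.2 32:4.2 35:4.1 38:4.2 41:4.2 44:4.3 47:4.9 95:32.0 98:32.2 101:31.3 104:17.8 143:75.2 146:77.8 149:79.4 152:-5.6 155:-5.5 158:-5.7 161:-6.8 164:-8.1 
gripz [0.0257 0.0307 0.0354] x [0.0963 0.1033 0.1223] y [-0.0395  0.0006  0.0404] 4389
```

Request:
send_rows --series '[{"x": 0.01, "y": 0, "z": 0.026, "roll": 0, "claw": 50}, {"x": 0.005, "y": 0, "z": 0.013, "roll": 0, "claw": 50}, {"x": 0.005, "y": 0, "z": 0.0087, "roll": 0, "claw": 50}, {"x": 0, "y": 0, "z": 0, "roll": 0, "claw": 50}]'

```text
time: 12.72
position: [0.4772, -0.133, 0.1617]
ee_rot: [-1.075, 1.29, 1.076]
force: [-2.6, -0.8, 3.1]
grip_width: 0.0552
```

```bash
python3 - <<'E'
from pl import *
o=bot.get_obs(); print(o['position'],o['force'],BB.T@o['force'],o['grip_width'],w2b(o['position']))
snap('wrist','w9'); prof('w9',xs=(-.01,.2),st=.003)
E
```

```text
[ 0.4772 -0.133   0.1617] [-2.6436 -0.7728  3.0581] [ 2.6006 -2.4607  2.0297] 0.05520356080210286 [0.1038 0.0005 0.0352]
-10:10.6 -7:10.2 -4:9.7 -1:4.3 2:4.0 5:4.0 8:4.1 11:4.1 14:4.2 17:4.2 20:4.2 23:4.3 26:4.2 29:4.1 32:4.2 35:4.2 38:4.2 41:4.9 89:32.0 92:32.2 95:31.0 98:17.8 137:75.2 140:77.9 143:79.5 146:76.4 149:79.0 152:-5.9 155:-5.7 158:-5.7 161:-6.7 164:-7.9 
gripz [0.0256 0.0307 0.0355] x [0.0902 0.0972 0.1162] y [-0.0398  0.0004  0.0401] 4403
```

Request:
send_rows --series '[{"x": 0.005, "y": 0, "z": 0.0087, "roll": 0, "claw": 50}, {"x": 0.005, "y": 0, "z": 0.0087, "roll": 0, "claw": 50}, {"x": 0, "y": 0, "z": 0, "roll": 0, "claw": 50}]'

```text
time: 13.15
position: [0.4777, -0.1322, 0.1615]
ee_rot: [-1.078, 1.291, 1.076]
force: [-2.9, -7.1, 7.2]
grip_width: 0.0555
```

```bash
python3 - <<'E'
from pl import *
o=bot.get_obs(); print(o['position'],o['force'],BB.T@o['force'],o['grip_width'],w2b(o['position']))
snap('wrist','w10'); prof('w10',xs=(-.02,.2),st=.002)
snap('side','s10'); prof('s10',xs=(.08,.13),st=.003)
for n in ['s7','s10','w7','w10']:
    im,d,K,T=load(n); W=cloud(d,K,T); q=(W-BO)@BB
    g=q[(abs(q[...,2]-.031)<.003)&(abs(q[...,1])<.02)&(q[...,0]>.06)&(q[...,0]<.13)]; print(n,len(g),np.percentile(g[:,0],[2,98]))
    g=q[(abs(q[...,2]-.018)<.008)&(abs(q[...,1])<.02)&(q[...,0]>.06)&(q[...,0]<.13)]; print(n,len(g),np.median(g[:,0]),'rear face')
E
```

```text
[ 0.4777 -0.1322  0.1615] [-2.8604 -7.1171  7.2463] [10.1327 -1.5286  2.5172] 0.055454803102492733 [0.1029 0.0008 0.0355]
-20:10.7 -18:10.6 -16:10.6 -14:10.7 -12:10.7 -10:10.7 -8:10.3 -6:9.9 -4:9.8 -2:9.0 0:4.0 2:4.1 4:4.1 6:4.1 8:4.1 10:4.3 12:4.2 14:4.2 16:4.2 18:4.2 20:4.2 22:4.1 24:4.2 26:4.2 28:4.3 30:4.2 32:4.3 34:4.3 36:4.2 38:4.6 88:31.9 90:32.3 92:32.4 94:32.1 96:18.2 98:18.8 136:75.1 138:76.5 140:78.9 142:79.6 144:74.4 146:77.5 148:79.3 150:-6.7 152:-6.0 154:-5.7 156:-5.7 158:-5.7 160:-5.8 162:-7.6 
gripz [0.0257 0.0308 0.0355] x [0.0893 0.0965 0.1151] y [-0.0394  0.0008  0.0405] 4441
89:31.2 92:31.2 95:15.7 98:15.3 101:22.8 
gripz [0.0253 0.0293 0.0356] x [0.0909 0.0982 0.1167] y [-0.0401 -0.0002  0.0407] 223
s7 56 [0.1033 0.1128]
s7 193 0.11113772824368175 rear face
s10 55 [0.0894 0.0987]
s10 187 0.09736304728835579 rear face
w7 1566 [0.1034 0.1117]
w7 2490 0.11087907462289737 rear face
w10 1629 [0.0887 0.0974]
w10 2507 0.09673466568971079 rear face
```

Request:
send_rows --series '[{"x": 0.01, "y": 0, "z": 0.0173, "roll": 0, "claw": 50}, {"x": 0, "y": 0, "z": 0, "roll": 0, "claw": 50}]'

```text
time: 13.5
position: [0.4789, -0.1312, 0.1614]
ee_rot: [-1.079, 1.29, 1.074]
force: [-2.2, -12.1, 11.2]
grip_width: 0.0546
```

```bash
python3 - <<'E'
from pl import *
o=bot.get_obs(); print(o['position'],o['force'],BB.T@o['force'],o['grip_width'],w2b(o['position']))
E
```

```text
[ 0.4789 -0.1312  0.1614] [ -2.1769 -12.0639  11.2053] [16.219   0.0366  3.5747] 0.05462397818910893 [0.1018 0.0018 0.036 ]
```

Request:
send_rows --series '[{"x": 0, "y": 0, "z": 0, "roll": 0, "claw": 57}, {"x": 0, "y": 0, "z": 0, "roll": 0, "claw": 59}, {"x": 0, "y": 0, "z": 0, "roll": 0, "claw": 60}, {"x": -0.1, "y": 0, "z": 0, "roll": 0, "claw": 60}, {"x": -0.2, "y": 0, "z": 0, "roll": 0, "claw": 60}, {"x": -0.4, "y": 0, "z": 0, "roll": 0, "claw": 50}, {"x": -0.4, "y": 0, "z": 0, "roll": 0, "claw": 30}, {"x": 0, "y": 0, "z": 0, "roll": 0, "claw": 0}, {"x": 0, "y": 0, "z": 0, "roll": 0, "claw": 0}]'

```text
time: 14.62
position: [0.4781, -0.1292, 0.27]
ee_rot: [-1.075, 1.288, 1.076]
force: [0.1, -0.5, 0.0]
grip_width: -0.0002
```

```bash
python3 - <<'E'
from pl import *
o=bot.get_obs(); print(o['position'],o['force'],BB.T@o['force'],o['grip_width'],w2b(o['position']))
snap('wrist','w11'); prof('w11',xs=(-.02,.2),st=.002)
im,d,K,T=snap('side','s11'); prof('s11',xs=(.08,.13),st=.003)
im,d,K,T=snap('top','t11'); prof('t11',xs=(-.02,.13),st=.004)
for n in ['s11','w11','t11']:
    im,d,K,T=load(n); W=cloud(d,K,T); q=(W-BO)@BB
    g=q[(abs(q[...,2]-.031)<.003)&(abs(q[...,1])<.035)&(q[...,0]>.06)&(q[...,0]<.13)]; print(n,len(g),np.percentile(g[:,0],[2,98]),np.percentile(g[:,1],[2,98]))
    g=q[(abs(q[...,2]-.018)<.008)&(abs(q[...,1])<.02)&(q[...,0]>.06)&(q[...,0]<.13)]; print(n,len(g),np.median(g[:,0]) if len(g) else '','rear face')
    kn=q[(q[...,2]>.028)&(q[...,2]<.055)&(q[...,1]>.05)&(q[...,1]<.11)&(q[...,0]>.08)&(q[...,0]<.18)]; print('knob',len(kn),np.median(kn,0) if len(kn) else '')
E
```

```text
[ 0.4781 -0.1292  0.27  ] [ 0.0679 -0.4893  0.0202] [ 0.4162  0.1551 -0.217 ] -0.00021328529910801593 [0.1546 0.0007 0.131 ]
2:3.7 4:4.2 6:4.6 8:4.3 10:4.1 12:4.4 14:4.3 16:3.6 18:3.9 20:4.1 22:4.2 24:4.1 26:3.9 28:4.2 30:4.0 32:4.1 34:4.2 36:3.9 38:4.1 40:4.0 42:4.0 44:4.1 46:3.9 48:4.1 50:3.9 52:4.1 54:4.1 56:4.1 58:4.2 88:31.2 90:31.9 92:32.0 94:31.8 96:19.7 98:17.9 150:-7.0 152:-6.2 154:-5.8 156:-5.8 158:-5.8 160:-5.8 162:-7.7 164:-6.8 
gripz [0.0257 0.0309 0.0325] x [0.0891 0.0958 0.098 ] y [-0.0254  0.0016  0.0281] 1032
92:30.9 95:16.5 98:14.4 101:20.7 
gripz [0.0255 0.0285 0.0313] x [0.0911 0.0964 0.099 ] y [-0.0258  0.0016  0.0294] 123

s11 73 [0.0902 0.0987] [-0.0239  0.0274]
s11 189 0.09733786972014649 rear face
knob 58 [0.1495 0.0686 0.0377]
w11 793 [0.089  0.0975] [-0.0247  0.0275]
w11 733 0.097127299074317 rear face
knob 443 [0.1486 0.0676 0.0415]Traceback (most recent call last):
  File "<stdin>", line 8, in <module>
    return _quantile_unchecked(
        a, q, axis, out, overwrite_input, method, keepdims, weights)
    return _ureduce(a,
                    func=_quantile_ureduce_func,
    ...<5 lines>...
                    overwrite_input=overwrite_input,
                    method=method)
    r = func(a, **kwargs)
    result = _quantile(arr,
                       quantiles=q,
    ...<2 lines>...
                       out=out,
                       weights=wgt)
    slices_having_nans = np.isnan(arr[-1, ...])
                                  ~~~^^^^^^^^^
IndexError: index -1 is out of bounds for axis 0 with size 0
```

View pics/w11.png

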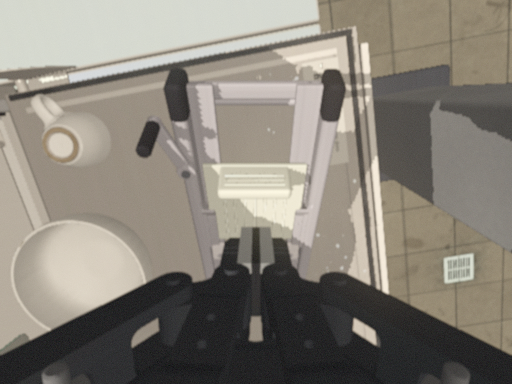

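```bash
python3 - <<'E'
from pl import *
for n in ['w11','s11','w7','w3','top0']:
    im,d,K,T=load(n); W=cloud(d,K,T); q=(W-BO)@BB
    # ledge end: z~0, |y| 30..44
    for s in (-1,1):
        l=q[(abs(q[...,2])<.003)&(abs(q[...,1]*s-.037)<.006)&(q[...,0]>.13)&(q[...,0]<.19)]
        r=q[(abs(q[...,2]-.012)<.003)&(abs(q[...,1]*s-.052)<.004)&(q[...,0]>.1)&(q[...,0]<.19)]
        print(n,s,'ledge end',np.percentile(l[:,0],99) if len(l) else '','rail end',np.percentile(r[:,0],99) if len(r) else '')
    a=q[(abs(q[...,2]-.0205)<.0035)&(q[...,1]>.046)&(q[...,1]<.058)&(q[...,0]>.085)&(q[...,0]<.12)]
    if len(a)>3: print('  hub',len(a),np.percentile(a,[3,97],axis=0).ravel())
    cb=q[(abs(q[...,2]+.006)<.003)&(abs(q[...,1])<.02)&(q[...,0]>.14)&(q[...,0]<.19)]
    if len(cb)>3: print('  xbar',np.percentile(cb[:,0],[2,98]))
E
```

```text
w11 -1 ledge end 0.16465658984982584 rail end 0.17096330949362668
w11 1 ledge end 0.16455448085720276 rail end 0.17101577205965293
  hub 298 [0.0982 0.0467 0.0175 0.1185 0.0577 0.0225]
  xbar [0.151  0.1627]
s11 -1 ledge end 0.16571412196837687 rail end 0.17165765286838258
s11 1 ledge end 0.16637188629593774 rail end 0.17126344748156716
  hub 23 [0.1036 0.0464 0.0171 0.1183 0.0572 0.0218]
  xbar [0.1539 0.164 ]
w7 -1 ledge end 0.16471668861876124 rail end 0.17106715044763093
w7 1 ledge end 0.16456193511326325 rail end 0.17101820239891433
  hub 588 [0.1017 0.0476 0.0174 0.119  0.0578 0.0225]
  xbar [0.1511 0.1626]
w3 -1 ledge end 0.1650265642738902 rail end 0.17160018629868054
w3 1 ledge end 0.16492621263695753 rail end 0.17137218015184488
  xbar [0.1512 0.1628]
top0 -1 ledge end 0.16620647483802456 rail end 0.1728215624904037
top0 1 ledge end 0.1662493666034785 rail end 0.17235411836172
  hub 27 [0.0993 0.0481 0.0172 0.1186 0.0566 0.0219]
  xbar [0.1526 0.1644]
```

```bash
python3 - <<'E'
from pl import *
o=bot.get_obs(); Rm=R.from_rotvec(o['ee_rot']).as_matrix(); p=o['position']
def tcp(x,y,z): return b2w(np.array([x,y,z])/1000)+[0,0,.022]
s=tcp(144,97,28); print('start',s,'v',Rm.T@(s-p)*10)
c=s
for q in [(147,74,28),(147,60,28),(144,50,28),(138,42,28),(130,35,28)]:
    t=tcp(*q); print(q,t,Rm.T@(t-c)*10); c=t
print(o['time'])
E
```

```text
start [ 0.5652 -0.1883  0.1975] v [ 0.7139 -0.9662 -0.4226]
(147, 74, 28) [ 0.5421 -0.1867  0.199 ] [-0.0146  0.2301 -0.0256]
(147, 60, 28) [ 0.5284 -0.1841  0.199 ] [0.0002 0.14   0.0002]
(144, 50, 28) [ 0.519  -0.1798  0.1975] [0.0152 0.0999 0.0261]
(138, 42, 28) [ 0.5121 -0.1732  0.1945] [0.0301 0.0799 0.0521]
(130, 35, 28) [ 0.5064 -0.1651  0.1905] [0.0401 0.0698 0.0694]
14.775
```

Request:
send_rows --series '[{"x": 0, "y": -0.3, "z": -0.14, "roll": 0, "claw": 0}, {"x": 0, "y": -0.35, "z": -0.14, "roll": 0, "claw": 0}, {"x": 0, "y": -0.316, "z": -0.142, "roll": 0, "claw": 0}, {"x": 0, "y": 0, "z": 0, "roll": 0, "claw": 0}, {"x": 0.2, "y": 0, "z": 0, "roll": 0, "claw": 0}, {"x": 0.3, "y": 0, "z": 0, "roll": 0, "claw": 0}, {"x": 0.2, "y": 0, "z": 0, "roll": 0, "claw": 0}, {"x": 0, "y": 0, "z": 0, "roll": 0, "claw": 0}, {"x": 0, "y": 0, "z": 0, "roll": 0, "claw": 0}]'

```text
time: 15.9
position: [0.5661, -0.1881, 0.2008]
ee_rot: [-1.076, 1.288, 1.075]
force: [0.6, 0.4, -0.0]
grip_width: -0.0
```

```bash
python3 - <<'E'
from pl import *
o=bot.get_obs(); print(o['position'],o['force'],1000*w2b(o['position']-[0,0,.022]))
im,d,K,T=snap('wrist','w12')
im,d,K,T=snap('side','s12'); cv2.imwrite('pics/s12c.png',cv2.resize(im[150:330,150:350],None,fx=3,fy=3))
E
```

```text
[ 0.5661 -0.1881  0.2008] [ 0.5815  0.4086 -0.0312] [145.3893  97.8399  30.9429]
```

View pics/s12c.png

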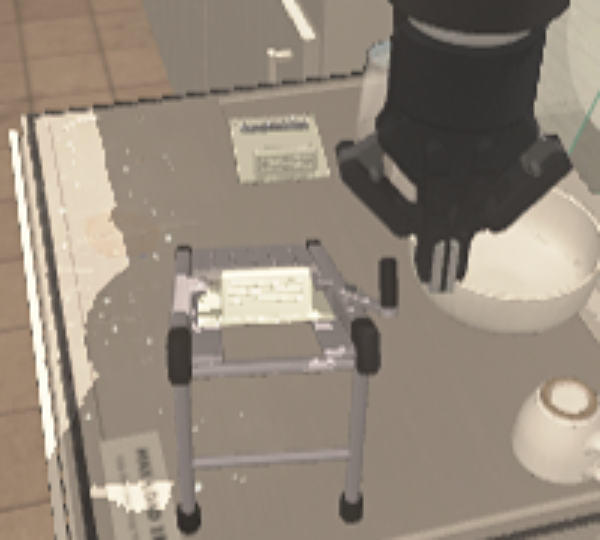

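View pics/w12.png

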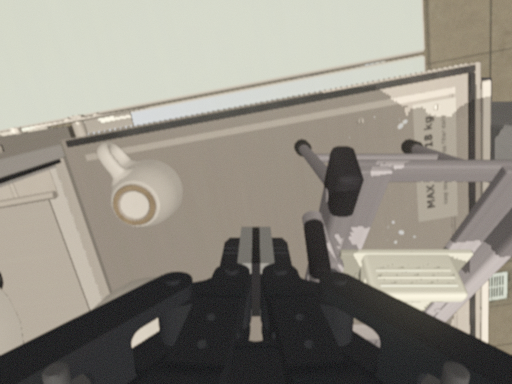

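Request:
send_rows --series '[{"x": 0.01, "y": 0.12, "z": -0.013, "roll": 0, "claw": 0}, {"x": 0, "y": 0.12, "z": -0.013, "roll": 0, "claw": 0}, {"x": 0, "y": 0.14, "z": 0, "roll": 0, "claw": 0}, {"x": 0.015, "y": 0.1, "z": 0.026, "roll": 0, "claw": 0}, {"x": 0.03, "y": 0.08, "z": 0.052, "roll": 0, "claw": 0}, {"x": 0.04, "y": 0.07, "z": 0.069, "roll": 0, "claw": 0}, {"x": 0, "y": 0, "z": 0, "roll": 0, "claw": 0}]'

```text
time: 16.88
position: [0.5054, -0.1643, 0.19]
ee_rot: [-1.076, 1.289, 1.077]
force: [-0.1, -0.8, -0.7]
grip_width: 0.0002
```

```bash
python3 - <<'E'
from pl import *
o=bot.get_obs(); print(o['position'],o['force'],1000*w2b(o['position']-[0,0,.022]))
im,d,K,T=snap('wrist','w13')
im,d,K,T=snap('side','s13'); cv2.imwrite('pics/s13c.png',cv2.resize(im[150:330,150:350],None,fx=3,fy=3))
E
```

```text
[ 0.5054 -0.1643  0.19  ] [-0.1479 -0.8239 -0.6643] [129.1852  33.8306  27.8895]
```

View pics/s13c.png

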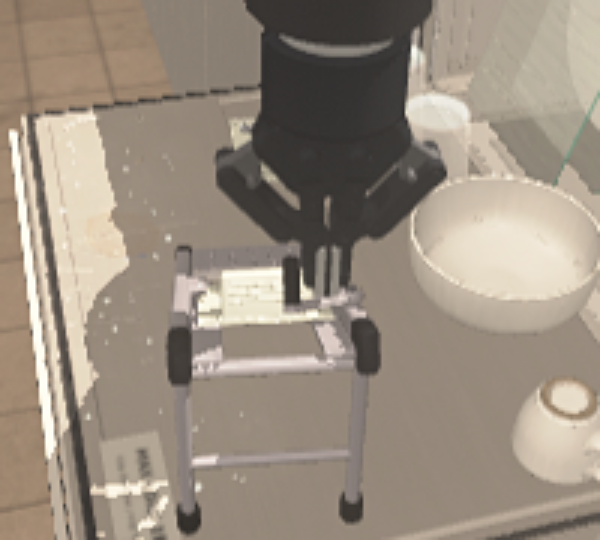

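View pics/w13.png

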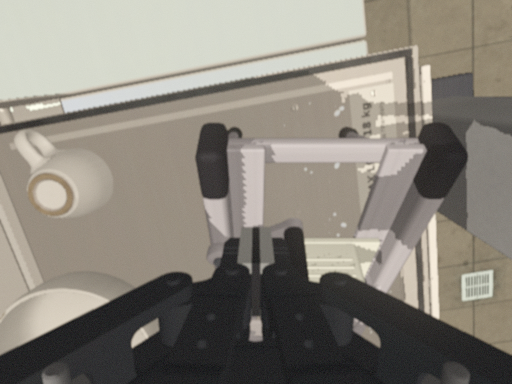

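```bash
python3 - <<'E'
from pl import *
o=bot.get_obs(); Rm=R.from_rotvec(o['ee_rot']).as_matrix(); p=o['position']
def tcp(x,y,z): return b2w(np.array([x,y,z])/1000)+[0,0,.022]
s=tcp(160,12,29); print('v',Rm.T@(s-p)*10)
c=s
for q in [(145,10,28),(128,8,28),(119,8,28)]:
    t=tcp(*q); print(q,t,Rm.T@(t-c)*10); c=t
E
```

```text
v [-0.1616  0.225  -0.2575]
(145, 10, 28) [ 0.4795 -0.1734  0.198 ] [0.0837 0.0197 0.125 ]
(128, 8, 28) [ 0.4802 -0.1586  0.1895] [0.085  0.0196 0.1473]
(119, 8, 28) [ 0.4816 -0.1509  0.185 ] [ 0.045  -0.0002  0.0779]
```

Request:
send_rows --series '[{"x": -0.25, "y": 0, "z": -0.02, "roll": 0, "claw": 0}, {"x": -0.3, "y": 0, "z": -0.1, "roll": 0, "claw": 0}, {"x": -0.1, "y": 0.1, "z": -0.14, "roll": 0, "claw": 0}, {"x": 0, "y": 0.125, "z": 0, "roll": 0, "claw": 0}, {"x": 0.1, "y": 0, "z": 0, "roll": 0, "claw": 0}, {"x": 0.25, "y": 0, "z": 0, "roll": 0, "claw": 0}, {"x": 0.14, "y": 0, "z": 0, "roll": 0, "claw": 0}, {"x": 0, "y": 0, "z": 0, "roll": 0, "claw": 0}, {"x": 0, "y": 0, "z": 0, "roll": 0, "claw": 0}]'

```text
time: 18.1
position: [0.4797, -0.1866, 0.2068]
ee_rot: [-1.076, 1.289, 1.076]
force: [0.5, -0.1, -0.6]
grip_width: -0.0003
```

```bash
python3 - <<'E'
from pl import *
o=bot.get_obs(); print(o['position'],o['force'],1000*w2b(o['position']-[0,0,.022]))
im,d,K,T=snap('side','s14'); cv2.imwrite('pics/s14c.png',cv2.resize(im[150:330,150:350],None,fx=3,fy=3))
E
```

```text
[ 0.4797 -0.1866  0.2068] [ 0.4706 -0.1453 -0.6049] [160.572   12.5872  29.0908]
```

View pics/s14c.png

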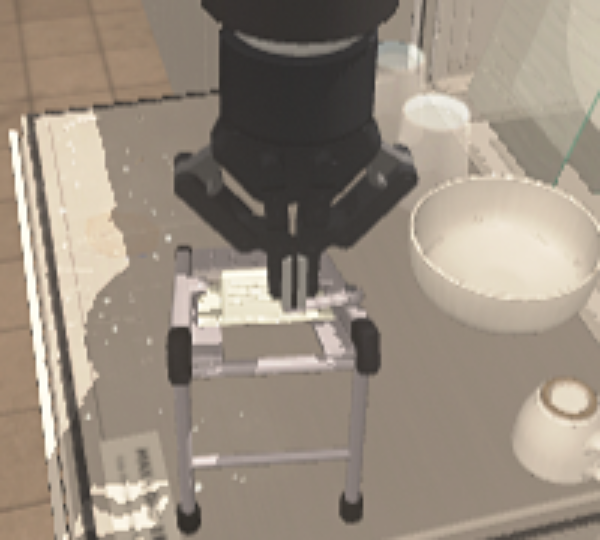

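Request:
send_rows --series '[{"x": 0.04, "y": 0.01, "z": 0.06, "roll": 0, "claw": 0}, {"x": 0.044, "y": 0.01, "z": 0.065, "roll": 0, "claw": 0}, {"x": 0.042, "y": 0.01, "z": 0.073, "roll": 0, "claw": 0}, {"x": 0.042, "y": 0.01, "z": 0.073, "roll": 0, "claw": 0}, {"x": 0.02, "y": 0, "z": 0.035, "roll": 0, "claw": 0}, {"x": 0.015, "y": 0, "z": 0.026, "roll": 0, "claw": 0}, {"x": 0, "y": 0, "z": 0, "roll": 0, "claw": 0}]'

```text
time: 19.02
position: [0.4816, -0.153, 0.1862]
ee_rot: [-1.076, 1.288, 1.076]
force: [0.1, -0.3, 0.9]
grip_width: 0.0001
```

```bash
python3 - <<'E'
from pl import *
o=bot.get_obs(); print(o['position'],o['force'],BB.T@o['force'],1000*w2b(o['position']-[0,0,.022]))
im,d,K,T=snap('side','s15'); cv2.imwrite('pics/s15c.png',cv2.resize(im[200:300,180:300],None,fx=6,fy=6))
E
```

```text
[ 0.4816 -0.153   0.1862] [ 0.0606 -0.269   0.9167] [0.6781 0.1081 0.6671] [121.3226   8.3762  27.9487]
```

View pics/s15c.png

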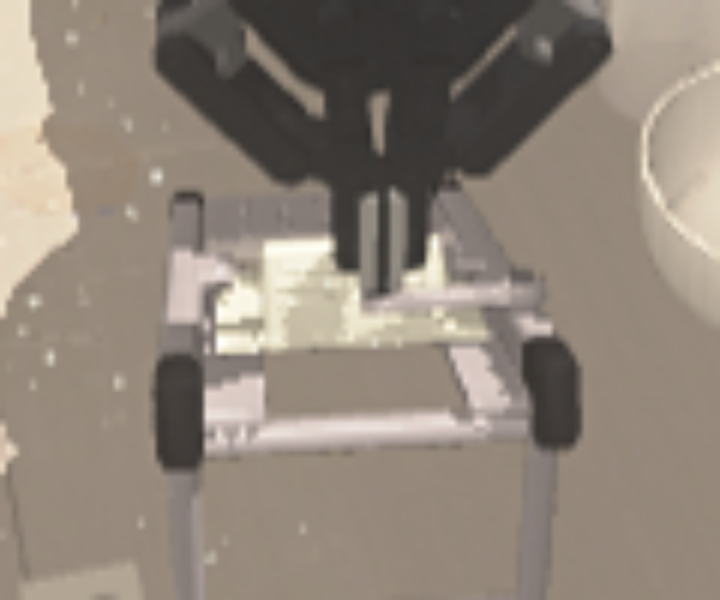

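Arm nearly across. Push on in small steps until the end stop resists.

Request:
send_rows --series '[{"x": 0.01, "y": 0, "z": 0.0173, "roll": 0, "claw": 0}, {"x": 0.01, "y": 0, "z": 0.0173, "roll": 0, "claw": 0}, {"x": 0, "y": 0, "z": 0, "roll": 0, "claw": 0}]'

```text
time: 19.45
position: [0.4819, -0.1498, 0.1842]
ee_rot: [-1.076, 1.289, 1.076]
force: [0.7, 0.4, 0.5]
grip_width: 0.0002
```

```bash
python3 - <<'E'
from pl import *
o=bot.get_obs(); print(o['position'],o['force'],BB.T@o['force'],1000*w2b(o['position']-[0,0,.022]))
E
```

```text
[ 0.4819 -0.1498  0.1842] [0.6553 0.3801 0.4848] [-0.1839  0.5759  0.6659] [117.5483   8.1304  27.8412]
```

Request:
send_rows --series '[{"x": 0.01, "y": 0, "z": 0.0173, "roll": 0, "claw": 0}, {"x": 0.005, "y": 0, "z": 0.0087, "roll": 0, "claw": 0}, {"x": 0, "y": 0, "z": 0, "roll": 0, "claw": 0}]'

```text
time: 19.82
position: [0.4822, -0.148, 0.1832]
ee_rot: [-1.077, 1.29, 1.075]
force: [-3.1, -5.5, 4.8]
grip_width: -0.0002
```

```bash
python3 - <<'E'
from pl import *
o=bot.get_obs(); print(o['position'],o['force'],BB.T@o['force'],1000*w2b(o['position']-[0,0,.022]))
im,d,K,T=snap('side','s16'); cv2.imwrite('pics/s16c.png',cv2.resize(im[200:300,180:300],None,fx=6,fy=6))
E
```

```text
[ 0.4822 -0.148   0.1832] [-3.0506 -5.5469  4.7735] [ 7.5884 -1.9991  1.1307] [115.5215   8.0797  27.8819]
```

View pics/s16c.png

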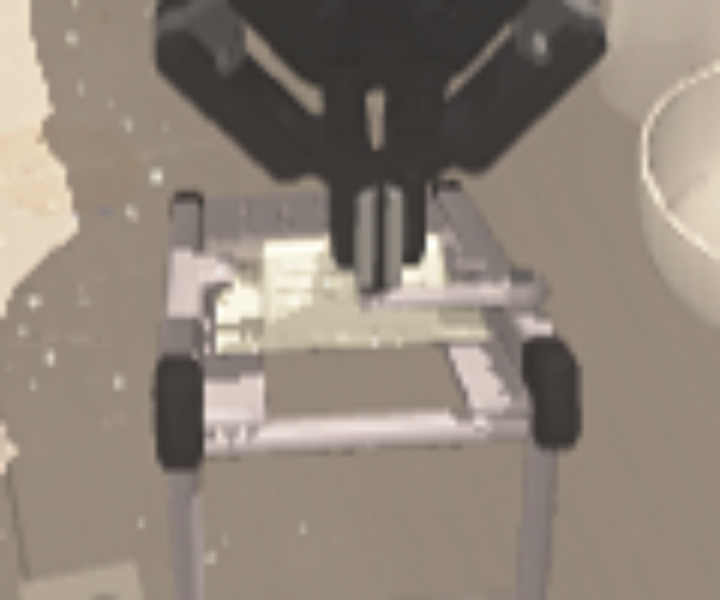

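Request:
send_rows --series '[{"x": 0.01, "y": 0, "z": 0.0173, "roll": 0, "claw": 0}, {"x": 0, "y": 0, "z": 0, "roll": 0, "claw": 0}]'

```text
time: 20.12
position: [0.4823, -0.1474, 0.1829]
ee_rot: [-1.078, 1.291, 1.075]
force: [-5.2, -11.7, 9.5]
grip_width: -0.0001
```

Request:
send_rows --series '[{"x": -0.02, "y": 0, "z": -0.05, "roll": 0, "claw": 0}, {"x": -0.1, "y": 0, "z": -0.15, "roll": 0, "claw": 0}, {"x": -0.4, "y": 0, "z": -0.2, "roll": 0, "claw": 0}, {"x": -0.4, "y": 0, "z": 0, "roll": 0, "claw": 0}, {"x": -0.3, "y": 0, "z": 0, "roll": 0, "claw": 0}, {"x": 0, "y": 0, "z": 0, "roll": 0, "claw": 0}, {"x": 0, "y": 0, "z": 0, "roll": 0, "claw": 0}]'

```text
time: 21.0
position: [0.4752, -0.185, 0.3034]
ee_rot: [-1.075, 1.289, 1.076]
force: [-0.1, -0.7, -0.8]
grip_width: -0.0
```

```bash
python3 - <<'E'
from pl import *
o=bot.get_obs(); print(o['position'],o['force'])
snap('wrist','w17'); im,d,K,T=snap('side','s17'); cv2.imwrite('pics/s17c.png',cv2.resize(im[200:300,180:300],None,fx=6,fy=6))
prof('w17',xs=(-.02,.12),y0=-.015,w=.008,st=.003); prof('s17',y0=-.015,w=.008,xs=(.08,.13),st=.003)
for n in ['w17','s17']:
    im,d,K,T=load(n); W=cloud(d,K,T); q=(W-BO)@BB
    g=q[(abs(q[...,2]-.018)<.008)&(abs(q[...,1]+.015)<.01)&(q[...,0]>.06)&(q[...,0]<.13)]; print('rear face',len(g),np.median(g[:,0]))
    kn=q[(q[...,2]>.036)&(q[...,2]<.052)&(abs(q[...,1])<.04)&(q[...,0]>.08)&(q[...,0]<.15)]; print('knob',len(kn),np.median(kn,0) if len(kn) else '')
    a=q[(abs(q[...,2]-.018)<.002)&(q[...,1]>.015)&(q[...,1]<.05)&(q[...,0]>.098)&(q[...,0]<.13)]; print('arm',len(a), np.polyfit(a[:,1],a[:,0],1) if len(a)>5 else '')
E
```

```text
[ 0.4752 -0.185   0.3034] [-0.0581 -0.657  -0.7742]
91:31.8 94:31.1 97:16.1 
gripz [0.0254 0.0275 0.0319] x [0.0908 0.0967 0.0983] y [-0.0262 -0.0187  0.0282] 155
95:14.2 98:16.2 101:20.8 
gripz [0.0255 0.0289 0.0342] x [0.0918 0.097  0.1093] y [-0.0257  0.0034  0.0288] 133
rear face 294 0.09719653901830985
knob 0 
arm 322 [0.0164 0.1047]
rear face 98 0.09720948480847798
knob 31 [0.1076 0.0085 0.0412]
arm 37 [0.1195 0.102 ]
```

View pics/s17c.png

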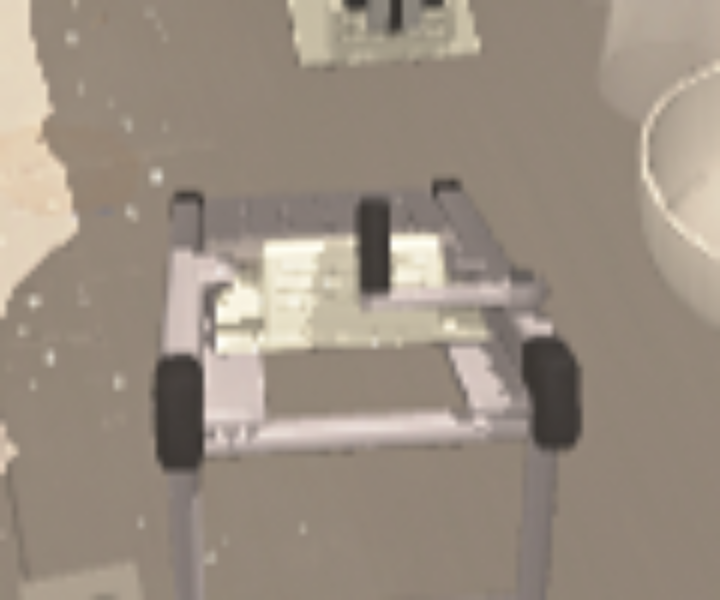

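View pics/w17.png

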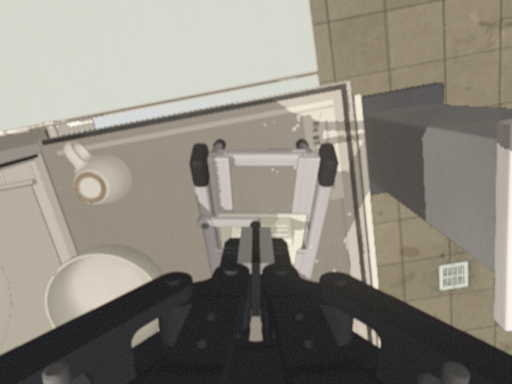

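```bash
python3 -c "
from bench import bot
print(bot.close_job())"
```

```text
the job is handed in; nothing more can be done
None
```

The plain plate is refitted and the locking lever is across behind its grip. I handed the job in at about 21 s of the 48 s allowed; no verdict was given.

- **Fitting the plate:** I gripped it across the 56 mm width of its upright grip and let it pivot flat onto the open upper part of the bed. I then regripped it and slid it down the slots. At the end it pushed back with 10 N, rising to 16 N as I pressed on.
- **Locking the lever:** I pushed the knob round with closed fingers until it resisted, at 8 N rising to about 16 N.

**Last checks, arm clear and wrist force about zero:**
- **Plate:** its top read 4 mm above the ledges just before the lever was swung, so it lies flat. The rear face of the grip read the same place before and after locking.
- **Lever:** the wrist camera put the arm 0.016 rad off straight. The side camera gave 0.12 rad, but from only 37 points, and that picture shows the arm straight across.
- **Bystanders:** I saw no sign that the toothed insert, bowl or glasses moved, but I did not measure them.

**Disagreement:** the cameras put the grip's rear face at 97.2 mm, where a plate fully home should read 100 mm. The ledge ends, a fixed part of the bed, also read 2 to 3.4 mm short in the same pictures. I took the difference as an offset in my bed origin, since the resistance fits the stops.

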